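Load the specimen reader, shut its hood, set its focus dial and start it

TASK

Lift the setting master out of the reader's nest and stand it upright on the worktop, load every specimen mount that is on the bench into the nest, each turned so that its flat matches the pocket and pushed fully home, and press the hood shut past its catch. Then set the focus dial: turn the outer coarse knob until the brass marker's tip stands between the two prongs of the fork, then with the inner fine knob bring the blade exactly into line with the marker's tip. Last, press the start button fully down and let go; leave the screwdriver and the hexagon key where they lie.

Things in the scene. Friction and masses are not known exactly. Their poses are not given: they have to be found in the camera images.
- reader: specimen reader, a low instrument fixed on the worktop, case 180 x 318 mm, deck at z = 0.050. Origin on the worktop; x to its rear (case -0.08 to 0.10), y to its left (-0.173 to 0.145). Left: nest plate (x -0.020 to 0.060, y -0.031 to 0.121, top z = 0.062) with three D pockets under a hinged hood. Right: the focus dial, a 106 mm aluminium disc, two knobs on its axis (0.005, -0.115)
- hood (a joint): angle of the hood in rad: 0 shut, 1.95 thrown right back; it starts open at 1.65 to 1.85. A friction hinge leaves it where it is put (0.13 N m to move it). Going down it meets a sprung roller catch and stops at about 0.09; some 8 N on its front edge pushes it past, then it snaps to 0 and is held. It cannot shut over a mount that is not down in its pocket
- hood_hinge (a point): middle of the hood's hinge line, along the rear of the nest (reader frame x = 0.085, y = 0.045, z = 0.066). The hood is a shallow grey cover 172 mm wide, 114 mm from hinge to front, with a 12 mm finger lip 60 mm wide on its front; its catch is a black block, 19 mm tall, on the deck before it; shut, its flat top lies at z = 0.092 of the reader
- hood_press (a point): point on the outside of the hood's top, on its middle line, 14 mm behind its front face; 100 mm along the top from the hinge and 26 mm above the hinge when shut. The outside faces the rear while the hood stands open
- coarse (a joint): angle of the outer, coarse knob in rad, growing clockwise seen from above; 0 at the start, stop at 3.9. It turns the fork directly and carries the inner knob and the blade round with it. Friction 0.06 N m
- coarse_grip (a point): on the knob axis, half-way up the outer, coarse knob: black, knurled, 56 mm in diameter, 20 mm tall (z = 0.058 to 0.078 of the reader), standing over the dial plate
- fine (a joint): angle of the inner, fine knob relative to the outer one in rad, growing clockwise seen from above, stops at -0.3 and 4.0, starts at 0 to 0.2; 8 rad of it turn the blade 1 rad the same way; at 2.0 the blade stands in the middle of the fork. Friction 0.012 N m, less than the outer knob's, which stays put
- fine_grip (a point): on the knob axis, just above half height of the inner, fine knob: bare aluminium, knurled, 26 mm in diameter, 24 mm tall, on top of the outer one (z = 0.080 to 0.104 of the reader)
- fork (a point): midway between the ends of the fork's two black prongs (10 mm clear between them), 45.5 mm from the knob axis; the fork sticks out of the outer knob's skirt just above the dial plate
- blade (a point): end of the blade, a single thin dark steel pointer 1.6 mm wide that sticks out over the outer knob's skirt, 45.5 mm from the knob axis; driven by the inner knob; at the start it lies 10 to 11.4 mm counter-clockwise (seen from above) of the fork's middle
- marker (a joint): bearing of the preset marker in rad, clockwise seen from above, counted from where the fork's middle stands when joint coarse reads 0: the fork is centred on the marker when joint coarse equals this. 1.35 to 2.7; it is left as it is
- marker_tip (a point): point of the preset marker's wedge, brought in to 45.5 mm from the knob axis (the metal tip ends at 46.5 mm). The marker is a small brass rider on the rim of the dial plate, its wedge pointing to the knobs
- pocket1 (a point): middle of the floor of nest pocket 1 (counted from the left; reader frame x = 0.012, y = 0.097), 50 mm above the worktop, 12 mm deep, chamfered mouth; the pocket is a D like the mounts, 2 mm larger all round, its flat wall towards the reader's front (-x), so a mount goes in only with its x along the reader's x
- pocket2 (a point): middle of the floor of nest pocket 2 (counted from the left; reader frame x = 0.012, y = 0.045), 50 mm above the worktop, 12 mm deep, chamfered mouth; the pocket is a D like the mounts, 2 mm larger all round, its flat wall towards the reader's front (-x), so a mount goes in only with its x along the reader's x
- pocket3 (a point): middle of the floor of nest pocket 3 (counted from the left; reader frame x = 0.012, y = -0.007), 50 mm above the worktop, 12 mm deep, chamfered mouth; the pocket is a D like the mounts, 2 mm larger all round, its flat wall towards the reader's front (-x), so a mount goes in only with its x along the reader's x
- specimen1: specimen mount, all alike (two or three are present, an absent one reads None from the start): upright black resin disc, 32 mm across, 32 mm tall, 70 g, with one flat cut down its side like a letter D (flat 10.5 mm from the centre: 26.5 mm from flat to back); a steel section shows in its top. Origin: centre of the round outline, on the underside; z up; the flat faces its -x
- specimen2: specimen mount, all alike (two or three are present, an absent one reads None from the start): upright black resin disc, 32 mm across, 32 mm tall, 70 g, with one flat cut down its side like a letter D (flat 10.5 mm from the centre: 26.5 mm from flat to back); a steel section shows in its top. Origin: centre of the round outline, on the underside; z up; the flat faces its -x
- specimen3: specimen mount, all alike (two or three are present, an absent one reads None from the start): upright black resin disc, 32 mm across, 32 mm tall, 70 g, with one flat cut down its side like a letter D (flat 10.5 mm from the centre: 26.5 mm from flat to back); a steel section shows in its top. Origin: centre of the round outline, on the underside; z up; the flat faces its -x
- master: the setting master, standing in the middle pocket at the start: a bright steel D of the same 32 mm outline and height as the mounts, 190 g, with a round grip 16 mm in diameter and 14 mm tall on top (46 mm in all), too tall for the hood. Origin: centre of the round outline, on the underside; z up; flat towards its -x
- start (a joint): travel of the start button in m: 0 released, 0.005 fully down; a spring (5 N fully down) returns it
- start_top (a point): middle of the top of the start button, a bright round button 22 mm in diameter in a black housing, on the reader's deck in front of the hood's right end (x = -0.047, y = -0.035 of the reader)
- driver_yellow: a screwdriver with a yellow handle, 205 mm long, lying on the worktop; not part of the job. Origin on its underside, near its middle
- hex_key: a black hexagon key, 79 mm long, lying on the worktop; not part of the job. Origin on its underside, near its middle

How it is judged:
On the way, in this order (a step that is already met when the one before it is completed fails the run):
1. the setting master stands on the worktop and every specimen mount on the bench is seated in a nest pocket (height (world z) of master between -0.005 and 0.006 m and angle between each of master, specimen1, specimen2, specimen3's own z axis and vertical below 0.1 rad and z of specimen1 in the frame of reader between 0.046 and 0.0545 m and (horizontal distance between specimen1 and pocket1 below 0.004 m or horizontal distance between specimen1 and pocket2 below 0.004 m or horizontal distance between specimen1 and pocket3 below 0.004 m) and z of specimen2 in the frame of reader between 0.046 and 0.0545 m and (horizontal distance between specimen2 and pocket1 below 0.004 m or horizontal distance between specimen2 and pocket2 below 0.004 m or horizontal distance between specimen2 and pocket3 below 0.004 m) and z of specimen3 in the frame of reader between 0.046 and 0.0545 m and (horizontal distance between specimen3 and pocket1 below 0.004 m or horizontal distance between specimen3 and pocket2 below 0.004 m or horizontal distance between specimen3 and pocket3 below 0.004 m)), for 0.2 s.
2. the hood is shut past its catch (z of specimen1 in the frame of reader between 0.046 and 0.0545 m and angle between each of specimen1, specimen2, specimen3's own z axis and vertical below 0.1 rad and (horizontal distance between specimen1 and pocket1 below 0.004 m or horizontal distance between specimen1 and pocket2 below 0.004 m or horizontal distance between specimen1 and pocket3 below 0.004 m) and z of specimen2 in the frame of reader between 0.046 and 0.0545 m and (horizontal distance between specimen2 and pocket1 below 0.004 m or horizontal distance between specimen2 and pocket2 below 0.004 m or horizontal distance between specimen2 and pocket3 below 0.004 m) and z of specimen3 in the frame of reader between 0.046 and 0.0545 m and (horizontal distance between specimen3 and pocket1 below 0.004 m or horizontal distance between specimen3 and pocket2 below 0.004 m or horizontal distance between specimen3 and pocket3 below 0.004 m) and value of joint hood below 0.03 rad), for 0.2 s.
3. the outer knob has brought the marker's tip between the prongs of the fork (value of joint hood below 0.03 rad and distance between fork and marker_tip below 0.005 m), for 0.2 s.
4. the inner knob has brought the blade into line with the marker's tip (all of step 3 and distance between blade and marker_tip below 0.0015 m), for 0.2 s.
5. the start button is pressed fully down (all of step 4 and value of joint start above 0.004 m), for 0.05 s.
At the end, for the whole second after the job is handed in: master upright on the worktop; every mount present upright in a pocket (within 4.5 mm of its floor, 4 mm of its middle); hood under 0.03 rad; marker's tip within 5 mm of the fork's middle, blade within 1.5 mm of the tip; start button let go (all of step 1 and all of step 4 and value of joint start below 0.002 m); the robot touches nothing.
It fails at once if the screwdriver is pushed away (more than 30 mm) (distance of driver_yellow from where it was at the start of the episode above 0.03 m).
It fails at once if the hexagon key is pushed away (more than 30 mm) (distance of hex_key from where it was at the start of the episode above 0.03 m).
Of specimen1, specimen2, specimen3 only 2 to 3 are there at a start; the rules pass over those that are not, and their reading is None.
At some moment in a run one of specimen1, specimen2, specimen3 may be knocked a few centimetres aside while the robot is not near it.
It also fails if it takes over 210 s, if anything falls off the work surface, if the arm or the gripper's body presses on something with over 40 N, if the wrist force passes 120 N, or if a joint passes its speed limit or range.

ROBOT

A 6-joint arm with a two-finger parallel gripper is mounted at the origin on a cart in front of the work surface, level with it; the furniture and walls round the work are solid. World frame = base frame: x ahead of the robot, y to its left, z up, the work surface at z = 0. Lengths are in m, angles in rad, forces in N, time in s.
With the tool pointing down it reaches from about 0.3 to 0.875 m from the base axis. Payload 6.4 kg.
Tool frame: the origin (TCP) lies at the very end of the fingers, on their centre line; the grasp point (between the pads) lies 19 mm behind it; z points along the fingers, y is the line along which they close (so a half turn about z gives the same grasp; the last joint's range is limited). The gripper opens to 85 mm and grips with 20 to 120 N. Pads are 22 mm wide; open, the fingers measure 114 mm over their backs; the gripper's body (76 mm by 85 mm) begins 54 mm behind the grasp point. The pads swing forward as they close: fully open they stand 13 mm farther back than shut.
Start: joints at [1.084, 0.181, 1.607, -0, 1.354, -0.206], TCP at [0.159, 0.552, 0.231] pointing down, gripper open.
Joint ranges: [-2.99, 2.99], [-0.89, 2.07], [0.3, 2.58], [-1.14, 4.28], [0, 2.63], [-3.12, 3.12]. Speed limits (rad/s): [2.57, 2.57, 3.01, 3.14, 3.14, 3.14].

INTERFACE

Orientations are given as a unit quaternion [w, x, y, z].
In Python, from bench import * gives the robot as it stands. The module is installed in compiled form; this text tells all that it offers.
- The arm moves only by the tool arm_command, never from a script. Its arguments are lists of equal length, an entry for each row: "dp": the shift along the tool's x, y, z in units of 0.25 m (1.0 is 0.25 m), a list of three; "turn": the turn, a rotation vector about the tool's x, y, z in units of 30 degrees (1.0 is 30 degrees), a list of three; "jaw": the opening, from 0 (shut) to 1 (fully open). A call has 1 to 5 rows; each row is the pose to reach, as a shift and turn from the pose commanded when the call began, along the tool's axes at that moment; what a row does not reach only later rows make up. A row lasts 1/8 s, in which the tool goes at most 62.5 mm and 10.7 degrees, less where a joint would pass 70% of its speed; a pose out of reach is approached as far as the arm can. A call with a number of a shift or a turn outside -1 to 1 is refused whole. A call with a gripper value outside its range is refused whole. The fingers move at their own pace and stop on an object; the grip force is fixed at half the most. Time passes only in rows, so rows that repeat a pose let the fingers close. It gives the time, the measured TCP pose, the force, the opening and the grip force at its end, in the units of the state.
- get_obs(): the state, without advancing time (a new reading comes with each control period).
- camera(name): name is "side" or "top" or "wrist"; returns the picture (400x640x3 uint8, blue, green, red); there is no depth.
- get_calibration(name): a dict with "camera_matrix" (3x3 intrinsics, pixels), "k1" (the pictures are not rectified: a ray, as slopes to the right and down, at radius r is drawn at 1 + k1 r^2 times it, then the intrinsics apply), "R" (3x3) and "t" (3): a world point X has camera coordinates R X + t; the wrist camera has in their place "mount" (4x4, takes a point from camera to tool coordinates, whose origin is the TCP and whose axes are the flange's). Camera axes: x right, y down, z forward; pixel columns grow to the right and rows downward; lengths in m; the calibration is good to about 2 mm. A picture is of the moment at which its call begins: read the wrist's pose just before it. get_calibration takes no time and is no camera call.
- hand_in(): hands the job in; it is judged then, once.
The state is a dict: "time_s": time; "q": joint angles; "dq": joint speeds; "joint_efforts": joint torques, N m; "eef_pos": TCP position; "eef_rot": TCP orientation; "wrist_force": force on the tool from outside, world axes, zero at the start; "torque": the same for the moment, N m; "opening": opening from 0.0 (shut) to 1.0 (fully open); "grasp_force": force on a finger pad.
Only numpy, scipy, OpenCV 4.12 (cv2) and the standard library are available. Lean on these libraries where they do the work, as an engineer would, in place of code of your own. Each camera call takes 0.05 s, during which the arm holds its last target. There are 200 camera calls.

## Working session

There is one attempt and no reset: what is moved stays moved. The work goes in short steps, Python scripts to look and compute and a tool call to move; the robot and the scene stay as the last step left them, time stands still between calls to the robot, and variables do not carry over. Pictures are saved under pics/ and viewed, at most 14 in all, crops included, and the job is handed in when it is done.

Besides the shell and the picture viewer there is one more tool, called after "Emit:" as name(argument=value, ...), one argument or row to a line, values as JSON. arm_command: Moves the arm, as the interface text tells. Its arguments: {"type":"object","properties":{"dp":{"type":"array"},"turn":{"type":"array"},"jaw":{"type":"array"}},"required":["dp","turn","jaw"]}

```bash
mkdir -p pics; cat > h.py <<'E'
from bench import *
import numpy as np, cv2, json
from scipy.spatial.transform import Rotation as Rn
def pose():
    o=get_obs(); q=o['eef_rot']; return np.array(o['eef_pos']),Rn.from_quat([q[1],q[2],q[3],q[0]]).as_matrix()
def cam(n):
    """returns K,k1,R,t (world->cam) for current pose"""
    c=get_calibration(n);K=np.array(c['camera_matrix'])
    if n=='wrist':
        p,R=pose();M=np.array(c['mount']);Rc=R@M[:3,:3];tc=R@M[:3,3]+p
        return K,c['k1'],Rc.T,-Rc.T@tc
    return K,c['k1'],np.array(c['R']),np.array(c['t'])
def proj(C,X):
    K,k,R,t=C;c=np.atleast_2d(X)@R.T+t;s=c[:,:2]/c[:,2:];s=s*(1+k*(s**2).sum(1,keepdims=True))
    return s@K[:2,:2].T+K[:2,2]
def ray(C,uv):
    K,k,R,t=C;d=np.linalg.solve(K[:2,:2],np.array(uv,float)-K[:2,2]);s=d.copy()
    for _ in range(30): s=d/(1+k*(s@s))
    v=R.T@np.array([s[0],s[1],1]);return -R.T@t,v/np.linalg.norm(v)
def onz(C,uv,z):
    o,v=ray(C,uv);return o+v*(z-o[2])/v[2]
def tri(L):
    A=np.zeros((3,3));b=np.zeros(3)
    for C,uv in L:
        o,v=ray(C,uv);P=np.eye(3)-np.outer(v,v);A+=P;b+=P@o
    return np.linalg.solve(A,b)
def snap(n,f):
    C=cam(n);im=camera(n);cv2.imwrite('pics/'+f+'.png',im);np.save('pics/'+f+'.npy',np.array(C,dtype=object),allow_pickle=True);return C,im
def load(f): return tuple(np.load('pics/'+f+'.npy',allow_pickle=True)),cv2.imread('pics/'+f+'.png')
def shift(target,yawturn=None):
    p,R=pose();return (R.T@(np.array(target)-p))/0.25
E
python3 - <<'E'
from h import *
for n in('top','side','wrist'):
    C,im=snap(n,n+'0');print(n,C)
print(get_obs())
E
```

```text
top (array([[504.23795557,   0.        , 317.82431254],
       [  0.        , 504.23795557, 192.99584196],
       [  0.        ,   0.        ,   1.        ]]), 0.02368328969632898, array([[ 2.87381123e-02, -9.99578311e-01,  4.16183334e-03],
       [-9.90557461e-01, -2.90366318e-02, -1.33988027e-01],
       [ 1.34052371e-01, -2.71972092e-04, -9.90974211e-01]]), array([0.0366552 , 0.49913702, 1.3326078 ]))
side (array([[429.95048227,   0.        , 312.42673155],
       [  0.        , 429.95048227, 201.61012013],
       [  0.        ,   0.        ,   1.        ]]), 0.020291902626722886, array([[ 0.9022393 , -0.43119597,  0.00585473],
       [-0.25236523, -0.53896353, -0.80363556],
       [ 0.3496799 ,  0.72359405, -0.59509295]]), array([-0.45213914,  0.22192607,  1.2873768 ]))
wrist (array([[319.82681395,   0.        , 319.48643818],
       [  0.        , 319.82681395, 198.3838923 ],
       [  0.        ,   0.        ,   1.        ]]), -0.062037044581869996, array([[ 0.27785612,  0.96062089, -0.00186393],
       [ 0.92819933, -0.26797743,  0.25813583],
       [ 0.24747118, -0.07345472, -0.96610684]]), array([-0.57331861, -0.03408461,  0.37811604]))
{'time_s': 0.15, 'q': array([ 1.08371811e+00,  1.81410048e-01,  1.60779266e+00,  2.39607297e-05,
        1.35381535e+00, -2.06305611e-01]), 'dq': array([ 0.00021146, -0.0011847 , -0.00345061, -0.00099378,  0.0009227 ,
       -0.00013632]), 'joint_efforts': array([ 1.18467178e-03, -4.45264578e+01, -3.51694214e+01, -3.57131312e-04,
        5.81636676e-03,  2.22148333e-05]), 'eef_pos': array([0.15910143, 0.55209556, 0.23056188]), 'eef_rot': array([-2.53169617e-04,  1.39928153e-01,  9.90161403e-01, -6.66323200e-04]), 'wrist_force': array([-0.12963069,  0.41294999, -0.59366907]), 'torque': array([0.01036019, 0.06501521, 0.03063565]), 'grasp_force': 0.0, 'opening': 0.9982021575321445}
```

View pics/top0.png

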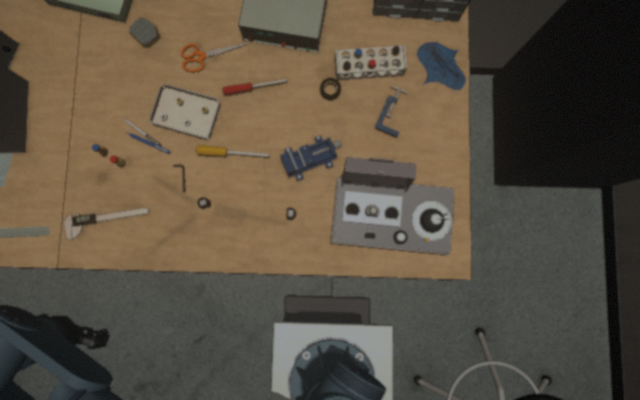

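View pics/side0.png

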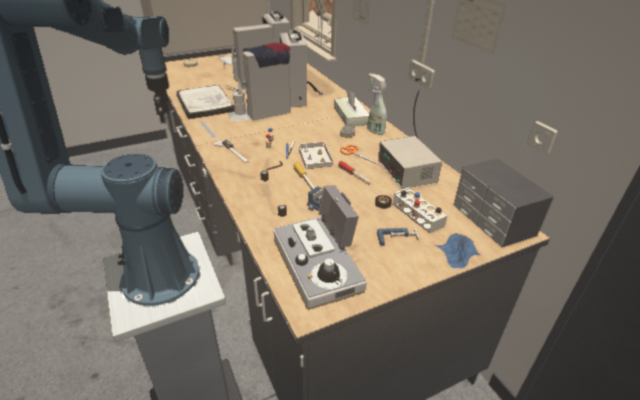

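The top view shows two mounts at about (204,202) and (291,213). The reader's case corners are near (333,183), (453,187), (449,254) and (331,243), with the knob at (432,220). The side view shows the same two mounts at (264,175) and (282,210). The hood is open, and I see no third mount.

```bash
python3 - <<'E'
from h import *
Ct,_=load('top0');Cs,_=load('side0')
for n,u,s in(('mA',(204,202),(264,175)),('mB',(291,213),(282,210)),('knob',(432,218),(328,268))):
    print(n,tri([(Ct,u),(Cs,s)]).round(3),onz(Ct,u,.03).round(3),onz(Cs,s,.03).round(3))
for c in[(333,240),(449,254),(453,187),(342,180)]: print(onz(Ct,c,.05).round(3))
for c in[(197,151),(270,156),(175,166),(184,191)]: print(onz(Ct,c,.01).round(3))
print(onz(Ct,(400,237),.06))
p,R=pose();print(R.round(3)); print(np.array(get_calibration('wrist')['mount']).round(4))
t=cv2.imread('pics/top0.png');w=cv2.imread('pics/wrist0.png')
cv2.imwrite('pics/v1.png',np.hstack([cv2.resize(t[130:270,150:470],(800,350),interpolation=3)]))
E
```

```text
mA [0.464 0.361 0.019] [0.465 0.358 0.03 ] [0.457 0.346 0.03 ]
mB [0.442 0.123 0.018] [0.442 0.122 0.03 ] [0.435 0.109 0.03 ]
knob [ 0.433 -0.248  0.073] [ 0.439 -0.259  0.03 ] [ 0.452 -0.21   0.03 ]
[0.372 0.007 0.05 ]
[ 0.344 -0.299  0.05 ]
[ 0.522 -0.31   0.05 ]
[ 0.533 -0.013  0.05 ]
[0.609 0.39  0.01 ]
[0.601 0.187 0.01 ]
[0.565 0.448 0.01 ]
[0.496 0.419 0.01 ]
[ 0.384088   -0.16783724  0.06      ]
[[-0.961  0.277 -0.001]
 [ 0.277  0.961 -0.001]
 [ 0.    -0.001 -1.   ]]
[[-7.000e-04 -9.660e-01 -2.585e-01  6.420e-02]
 [ 1.000e+00 -7.000e-04 -4.000e-04 -7.000e-04]
 [ 2.000e-04 -2.585e-01  9.660e-01 -1.425e-01]
 [ 0.000e+00  0.000e+00  0.000e+00  1.000e+00]]
```

View pics/v1.png

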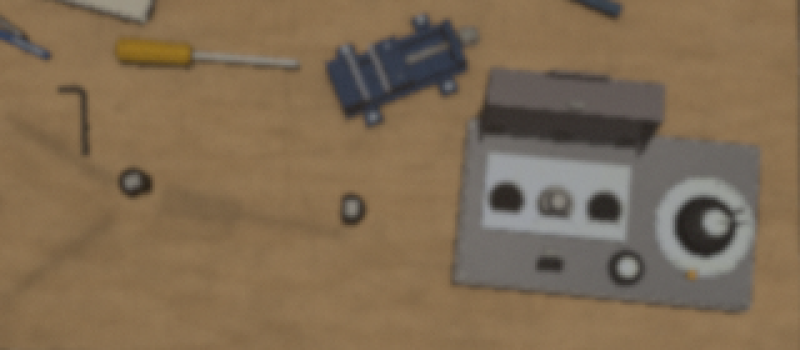

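```bash
cat >> h.py <<'E'
def plan(pos,yang=None,calls=None):
    """print per-call dp, turn to take tool (pointing down) to pos, with tool-y heading yang (deg)"""
    p,R=pose();a=np.degrees(np.arctan2(R[1,1],R[0,1]));d=0 if yang is None else (yang-a+180)%360-180
    tilt=np.degrees(np.arccos(-R[2,2]))
    pos=np.array(pos,float);L=np.linalg.norm(pos-p)
    n=calls or max(1,int(np.ceil(abs(d)/30-1e-3)),int(np.ceil(np.abs(pos-p).max()/.25)))
    for i in range(n):
        b=np.radians(a+d*i/n);y=np.array([np.cos(b),np.sin(b),0]);z=np.array([0,0,-1.]);Rt=R if i==0 else np.c_[np.cross(y,z),y,z]
        print('dp',(Rt.T@(pos-p)/n/.25).round(3).tolist(),'turnz',round(-d/n/30,3))
    print('yaw',round(a,2),'tilt',round(tilt,2),'pos',p.round(4),'L/call mm',round(L/n*1000))
E
python3 -c "
from h import *
plan((.464,.361,.16),30)"
```

```text
dp [-0.692, -0.198, 0.141] turnz 0.732
dp [-0.716, 0.075, 0.141] turnz 0.732
yaw 73.91 tilt 0.08 pos [0.1591 0.5521 0.2306] L/call mm 183
```

Emit:
arm_command(
  dp=[
    [-0.69,-0.2,0.14],
    [-0.69,-0.2,0.14],
    [-0.69,-0.2,0.14],
    [-0.69,-0.2,0.14],
  ],
  turn=[
    [0,0,0.73],
    [0,0,0.73],
    [0,0,0.73],
    [0,0,0.73],
  ],
  jaw=[1,1,1,1],
)

```text
time_s: 0.65
eef_pos: [0.3138, 0.454, 0.195]
eef_rot: [-0.0, 0.328, 0.945, -0.001]
wrist_force: [-1.6, -0.1, 0.8]
opening: 1.0
grasp_force: 0.0
```

Emit:
arm_command(
  dp=[
    [-0.72,0.075,0.14],
    [-0.72,0.075,0.14],
    [-0.72,0.075,0.14],
    [-0.72,0.075,0.14],
    [-0.72,0.075,0.14],
  ],
  turn=[
    [0,0,0.73],
    [0,0,0.73],
    [0,0,0.73],
    [0,0,0.73],
    [0,0,0.73],
  ],
  jaw=[1,1,1,1,1],
)

```text
time_s: 1.27
eef_pos: [0.4637, 0.3613, 0.1611]
eef_rot: [-0.001, 0.499, 0.867, -0.0]
wrist_force: [-0.6, 0.0, 1.6]
opening: 1.001
grasp_force: 0.0
```

```bash
python3 - <<'E'
from h import *
C,im=snap('wrist','w1');plan((.464,.361,.16),30)
print(proj(C,[[.464,.361,0],[.464,.361,.032]]))
E
```

```text
dp [-0.004, 0.001, 0.006] turnz 0.006
yaw 30.19 tilt 0.04 pos [0.4633 0.3618 0.1614] L/call mm 2
[[319.60794605 181.71134514]
 [319.56955176 189.32321713]]
```

View pics/w1.png

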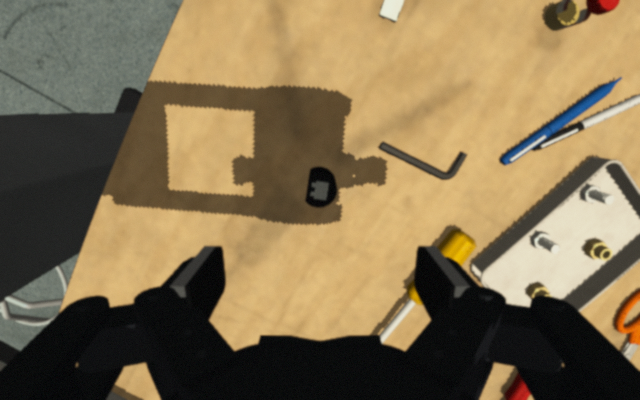

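The mount is at (320,187) with its flat towards the picture's right. The hexagon key runs from (380,145) to (465,155), and the driver handle is near (455,245). I'll fit the D silhouette next.

```bash
cat >> h.py <<'E'
from scipy.optimize import minimize
_a=np.radians(np.linspace(-180+49,180-49,60));_D=16*np.c_[np.cos(_a),np.sin(_a)]/1000  # flat at x=-10.5mm
def sil(C,x,y,th,z0=0,h=.032,S=4,win=None):
    c,s=np.cos(th),np.sin(th);P=_D@np.array([[c,s],[-s,c]])+[x,y]
    u=np.vstack([proj(C,np.c_[P,np.full(len(P),z)]) for z in(z0,z0+h)])
    H=cv2.convexHull(u.astype(np.float32)).reshape(-1,2)
    m=np.zeros((win[3]*S,win[2]*S),np.uint8);cv2.fillPoly(m,[np.round((H-win[:2]+.5)*S*16-8).astype(np.int32)],255,shift=4)
    return cv2.resize(m,(win[2],win[3]),interpolation=cv2.INTER_AREA)/255.
def fitD(C,im,x,y,z0=0,thr=60,half=45):
    u=proj(C,[[x,y,z0+.016]])[0].astype(int);w=(u[0]-half,u[1]-half,2*half,2*half)
    g=im[w[1]:w[1]+w[3],w[0]:w[0]+w[2]].max(2)
    n,l,st,_=cv2.connectedComponentsWithStats((g<thr).astype(np.uint8))
    M=np.zeros_like(g);
    k=min(range(1,n),key=lambda i:abs(st[i,4]-sil(C,x,y,0,z0,win=w).sum()))
    cs,_=cv2.findContours((l==k).astype(np.uint8),cv2.RETR_EXTERNAL,cv2.CHAIN_APPROX_NONE);cv2.drawContours(M,cs,-1,1,-1)
    f=lambda v:np.abs(sil(C,x+v[0]/1e3,y+v[1]/1e3,v[2]/10,z0,win=w)-M).sum()
    best=min((minimize(f,[0,0,t],method='Nelder-Mead',options=dict(initial_simplex=np.array([[0,0,t],[4,0,t],[0,4,t],[0,0,t+4]]))) for t in np.arange(0,63,5.2)),key=lambda r:r.fun)
    v=best.x;return x+v[0]/1e3,y+v[1]/1e3,np.degrees(v[2]/10)%360,best.fun,int(M.sum())
E
python3 - <<'E'
from h import *
C,im=load('w1')
for thr in(35,45,60): print(thr,fitD(C,im,.464,.361,thr=thr))
E
```

```text
35 (np.float64(0.46361752985942306), np.float64(0.3598202120254641), np.float64(19.834623053815164), np.float64(126.47450980392158), 934)
45 (np.float64(0.4631156294986305), np.float64(0.360243150500883), np.float64(19.805596254748593), np.float64(86.08235294117648), 975)
60 (np.float64(0.46333598504695966), np.float64(0.36008862836409233), np.float64(21.176624238261116), np.float64(41.12549019607843), 1030)
```

```bash
python3 - <<'E'
from h import *
C,im=load('w1')
for thr in(60,70,80): print(thr,fitD(C,im,.464,.361,thr=thr))
cv2.imwrite('pics/v2.png',cv2.resize(im[155:220,280:360],None,fx=7,fy=7,interpolation=2))
E
```

```text
60 (np.float64(0.46333598504695966), np.float64(0.36008862836409233), np.float64(21.176624238261116), np.float64(41.12549019607843), 1030)
70 (np.float64(0.46333914240188523), np.float64(0.36002061014703995), np.float64(20.52121878226988), np.float64(28.380392156862744), 1064)
80 (np.float64(0.46340341104458505), np.float64(0.36008429783154333), np.float64(21.875628983960627), np.float64(40.18431372549019), 1103)
```

View pics/v2.png

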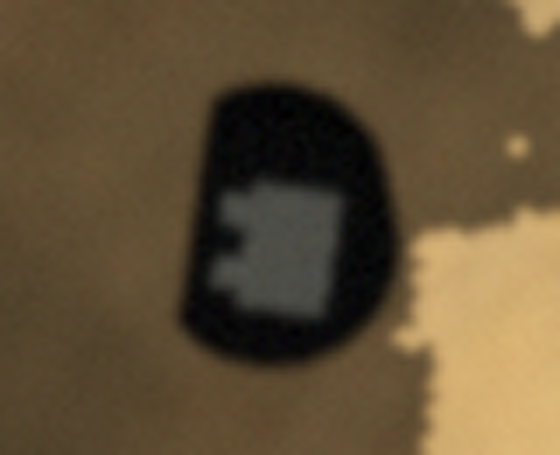

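The flat faces picture-left (tool −y), so the fit of about 21° is right. Now I'll pick this mount.

```bash
python3 -c "
from h import *
plan((.4659,.3610,.08),21)"
```

```text
dp [-0.008, 0.007, 0.326] turnz 0.306
yaw 30.19 tilt 0.04 pos [0.4633 0.3618 0.1614] L/call mm 81
```

Emit:
arm_command(
  dp=[
    [-0.008,0.007,0.326],
    [-0.008,0.007,0.326],
    [-0.008,0.007,0.326],
  ],
  turn=[
    [0,0,0.306],
    [0,0,0.306],
    [0,0,0.306],
  ],
  jaw=[0.7,0.7,0.7],
)

```text
time_s: 1.7
eef_pos: [0.4652, 0.3601, 0.0788]
eef_rot: [-0.001, 0.565, 0.825, -0.002]
wrist_force: [-0.0, 0.1, 0.8]
opening: 0.697
grasp_force: 0.0
```

Emit:
arm_command(
  dp=[
    [0,0,0.14],
    [0,0,0.272],
    [0,0,0.272],
    [0,0,0.272],
  ],
  turn=[
    [0,0,0],
    [0,0,0],
    [0,0,0],
    [0,0,0],
  ],
  jaw=[0.7,0.7,0.7,0.7],
)

```text
time_s: 2.2
eef_pos: [0.4686, 0.3608, 0.0142]
eef_rot: [0.001, 0.566, 0.824, 0.001]
wrist_force: [1.1, 0.6, -1.1]
opening: 0.705
grasp_force: 0.0
```

Emit:
arm_command(
  dp=[
    [0,0,0],
    [0,0,0],
    [0,0,0],
    [0,0,0],
    [0,0,0],
  ],
  turn=[
    [0,0,0],
    [0,0,0],
    [0,0,0],
    [0,0,0],
    [0,0,0],
  ],
  jaw=[0.2,0.2,0.2,0.2,0.2],
)

```text
time_s: 2.82
eef_pos: [0.4682, 0.3604, 0.0136]
eef_rot: [0.001, 0.567, 0.824, 0.001]
wrist_force: [-1.8, 0.4, 5.9]
opening: 0.285
grasp_force: 59.4
```

Emit:
arm_command(
  dp=[
    [0,0,-0.2],
    [0,0,-0.4],
    [0,0,-0.6],
    [0,0,-0.8],
    [0,0,-0.8],
  ],
  turn=[
    [0,0,0],
    [0,0,0],
    [0,0,0],
    [0,0,0],
    [0,0,0],
  ],
  jaw=[0.2,0.2,0.2,0.2,0.2],
)

```text
time_s: 3.45
eef_pos: [0.4699, 0.3612, 0.2179]
eef_rot: [0.003, 0.567, 0.824, 0.005]
wrist_force: [-0.4, 1.5, -1.7]
opening: 0.288
grasp_force: 59.2
```

```bash
python3 -c "
from h import *
for i in range(2): plan((.45,-.06,.21),-5.2,2); print(get_obs()['opening'],get_obs()['grasp_force'])"
```

```text
dp [-0.773, -0.338, 0.012] turnz 0.436
dp [-0.829, -0.155, 0.016] turnz 0.436
yaw 20.95 tilt 0.61 pos [0.4699 0.3612 0.2179] L/call mm 211
0.2879574125876421 59.20400911825709
dp [-0.773, -0.338, 0.012] turnz 0.436
dp [-0.829, -0.155, 0.016] turnz 0.436
yaw 20.95 tilt 0.61 pos [0.4699 0.3612 0.2179] L/call mm 211
0.2879574125876421 59.20400911825709
```

Emit:
arm_command(
  dp=[
    [-0.77,-0.34,0.01],
    [-0.77,-0.34,0.01],
    [-0.77,-0.34,0.01],
    [-0.77,-0.34,0.01],
    [-0.77,-0.34,0.01],
  ],
  turn=[
    [0,0,0.436],
    [0,0,0.436],
    [0,0,0.436],
    [0,0,0.436],
    [0,0,0.436],
  ],
  jaw=[0.2,0.2,0.2,0.2,0.2],
)

```text
time_s: 4.08
eef_pos: [0.4561, 0.1482, 0.2087]
eef_rot: [-0.0, 0.658, 0.753, -0.0]
wrist_force: [-0.4, 1.2, -0.9]
opening: 0.288
grasp_force: 59.3
```

Emit:
arm_command(
  dp=[
    [-0.83,-0.155,0.02],
    [-0.83,-0.155,0.02],
    [-0.83,-0.155,0.02],
    [-0.83,-0.155,0.02],
    [-0.83,-0.155,0.02],
  ],
  turn=[
    [0,0,0.436],
    [0,0,0.436],
    [0,0,0.436],
    [0,0,0.436],
    [0,0,0.436],
  ],
  jaw=[0.2,0.2,0.2,0.2,0.2],
)

```text
time_s: 4.7
eef_pos: [0.4466, -0.0617, 0.2039]
eef_rot: [-0.0, 0.739, 0.673, 0.0]
wrist_force: [-0.2, 0.8, -0.3]
opening: 0.295
grasp_force: 59.3
```

```bash
cat >> h.py <<'E'
def plan(pos,yang=None,calls=None):
    p,R=pose();a=np.degrees(np.arctan2(R[1,1],R[0,1]));yang=a if yang is None else yang
    b=np.radians(yang);y=np.array([np.cos(b),np.sin(b),0]);z=np.array([0,0,-1.]);T=np.c_[np.cross(y,z),y,z]
    rv=Rn.from_matrix(R.T@T).as_rotvec();tr=np.degrees(rv)/30;pos=np.array(pos,float)
    n=calls or max(1,int(np.ceil(np.abs(tr).max()-1e-3)),int(np.ceil(np.abs(pos-p).max()/.25)))
    for i in range(n):
        Ri=R@Rn.from_rotvec(rv*i/n).as_matrix()
        print('dp',(Ri.T@(pos-p)/n/.25).round(3).tolist(),'turn',(tr/n).round(3).tolist())
    print('yaw',round(a,2),'tilt',round(np.degrees(np.arccos(-R[2,2])),2),'pos',p.round(4),'mm/call',round(np.linalg.norm(pos-p)/n*1000))
E
python3 - <<'E'
from h import *
C,im=snap('wrist','w2');plan((.45,-.06,.21),-5.2)
C,im=snap('top','top1')
E
```

```text
dp [0.004, 0.014, -0.024] turn [-0.001, -0.002, -0.003]
yaw -5.28 tilt 0.07 pos [ 0.4465 -0.0607  0.2039] mm/call 7
```

View pics/w2.png

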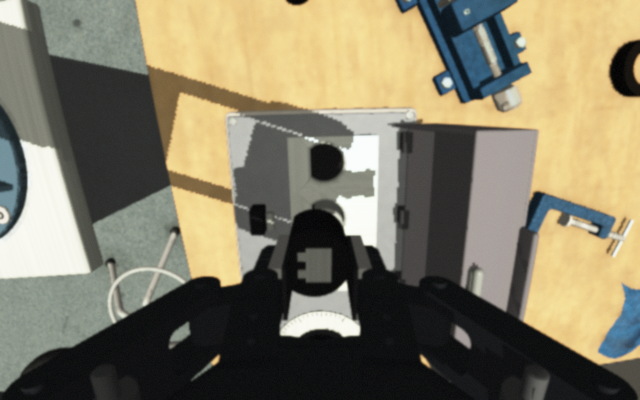

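The reader's left deck corners are at (229,112) and (414,108). The nest plate's left corners are about (290,137) and (380,135), pocket 1 is at (326,161), and the held mount's top is at (318,265) with its flat to picture-left.

```bash
python3 - <<'E'
from h import *
C,im=load('w2')
for u,z in(((229,112),.05),((414,108),.05),((290,137),.062),((380,135),.062),((326,161),.062),((240,277),.05),((258,220),.069)): print(u,onz(C,u,z).round(4))
crop=im[95:245,215:425];cv2.imwrite('pics/v3.png',cv2.resize(crop,None,fx=3.6,fy=3.6,interpolation=2))
Ct,t=load('top1');print(fitD.__name__)
E
```

```text
(229, 112) [0.3722 0.0115 0.05  ]
(414, 108) [ 0.5386 -0.0007  0.05  ]
(290, 137) [ 0.4257 -0.0154  0.062 ]
(380, 135) [ 0.5046 -0.0211  0.062 ]
(326, 161) [ 0.4553 -0.0396  0.062 ]
(240, 277) [ 0.356  -0.1529  0.05  ]
(258, 220) [ 0.3884 -0.0867  0.069 ]
fitD
```

View pics/v3.png

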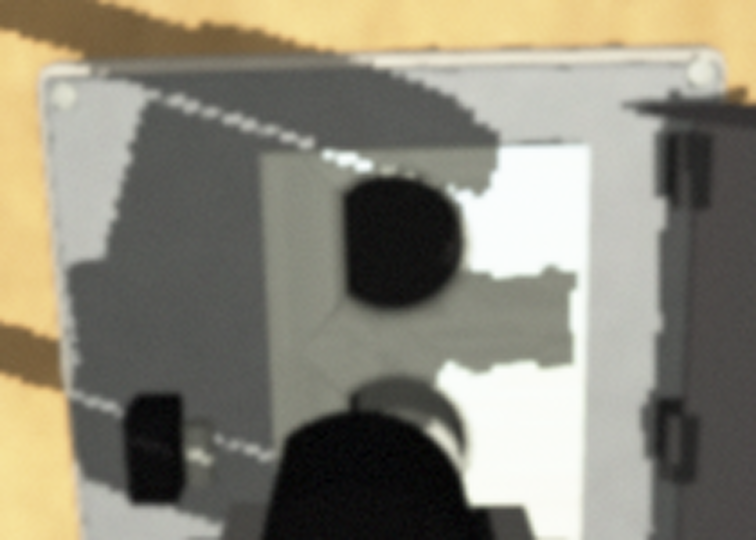

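```bash
cat >> h.py <<'E'
def rigid(L):
    """L: (reader xy, world xy) -> origin, yaw deg, residuals mm"""
    from scipy.optimize import least_squares
    a=np.array([l[0] for l in L]);w=np.array([l[1] for l in L])
    def f(v): c,s=np.cos(v[2]),np.sin(v[2]);return (a@np.array([[c,s],[-s,c]])+v[:2]-w).ravel()
    r=least_squares(f,[.44,-.145,-.09]);return r.x[:2],np.degrees(r.x[2]),(r.fun*1000).round(1).reshape(-1,2)
E
python3 - <<'E'
from h import *
C,im=load('w2')
L=[((-.02,.121),onz(C,(287.8,138.1),.062)[:2]),((.06,.121),onz(C,(378.3,135.3),.062)[:2]),((.012,.097),onz(C,(324.6,162.4),.062)[:2]),
((-.08,.145),onz(C,(226.5,114.5),.05)[:2]),((.1,.145),onz(C,(415.5,109),.05)[:2])]
print(rigid(L))
for l in L: print(l)
E
```

```text
(array([ 0.43558675, -0.13867177]), np.float64(-3.687443888866829), array([[-0.3, -0.4],
       [ 0.2, -0.6],
       [-0.1, -1.9],
       [-4.5,  1.7],
       [ 4.7,  1.3]]))
((-0.02, 0.121), array([ 0.42369054, -0.01621233]))
((0.06, 0.121), array([ 0.50308269, -0.02118882]))
((0.012, 0.097), array([ 0.45394857, -0.04069461]))
((-0.08, 0.145), array([0.36954356, 0.00951676]))
((0.1, 0.145), array([ 0.53997259, -0.00171263]))
```

```bash
python3 - <<'E'
from h import *
C,im=load('w2');p,R=pose();print(p)
g=im.max(2)
for r in(206,208,210,212,216,220,226,232): 
    c=np.where(g[r,270:370]<40)[0]; print(r,(c.min()+270,c.max()+270) if len(c) else None)
for ox in(0,.0015,.003):
    m=p+R@np.array([ox,-.00275,0]);S=sil(C,m[0],m[1],np.radians(-5.28),z0=p[2]-.0136,win=(270,190,100,60))>.5
    print(ox,[(r,(np.where(S[r-190])[0].min()+270,np.where(S[r-190])[0].max()+270)) for r in(206,208,210,212,216,220,226,232) if S[r-190].any()])
E
```

```text
[ 0.44650877 -0.06008142  0.2039214 ]
206 (np.int64(313), np.int64(313))
208 (np.int64(313), np.int64(314))
210 (np.int64(309), np.int64(322))
212 (np.int64(303), np.int64(327))
216 (np.int64(296), np.int64(332))
220 (np.int64(294), np.int64(336))
226 (np.int64(292), np.int64(340))
232 (np.int64(291), np.int64(342))
0 [(208, (np.int64(309), np.int64(316))), (210, (np.int64(301), np.int64(323))), (212, (np.int64(296), np.int64(327))), (216, (np.int64(292), np.int64(333))), (220, (np.int64(290), np.int64(336))), (226, (np.int64(289), np.int64(340))), (232, (np.int64(287), np.int64(342)))]
0.0015 [(206, (np.int64(304), np.int64(319))), (208, (np.int64(299), np.int64(325))), (210, (np.int64(295), np.int64(329))), (212, (np.int64(292), np.int64(331))), (216, (np.int64(291), np.int64(335))), (220, (np.int64(290), np.int64(339))), (226, (np.int64(288), np.int64(341))), (232, (np.int64(286), np.int64(342)))]
0.003 [(206, (np.int64(297), np.int64(327))), (208, (np.int64(294), np.int64(330))), (210, (np.int64(291), np.int64(333))), (212, (np.int64(291), np.int64(334))), (216, (np.int64(290), np.int64(338))), (220, (np.int64(289), np.int64(340))), (226, (np.int64(287), np.int64(342))), (232, (np.int64(285), np.int64(343)))]
```

```bash
python3 -c "
from h import *
plan((.4567,-.0415,.088),-3.7)"
```

```text
dp [0.077, 0.034, 0.464] turn [-0.001, -0.002, -0.05]
yaw -5.2 tilt 0.07 pos [ 0.4465 -0.0601  0.2039] mm/call 118
```

Emit:
arm_command(
  dp=[
    [0.077,0.034,0.2],
    [0.077,0.034,0.464],
    [0.077,0.034,0.464],
    [0.077,0.034,0.464],
    [0.077,0.034,0.464],
  ],
  turn=[
    [0,0,-0.05],
    [0,0,-0.05],
    [0,0,-0.05],
    [0,0,-0.05],
    [0,0,-0.05],
  ],
  jaw=[0.2,0.2,0.2,0.2,0.2],
)

```text
time_s: 5.42
eef_pos: [0.4589, -0.0433, 0.091]
eef_rot: [0.002, 0.73, 0.684, 0.001]
wrist_force: [-0.5, 0.1, -0.8]
opening: 0.29
grasp_force: 59.4
```

```bash
python3 - <<'E'
from h import *
C,im=snap('wrist','w3');plan((.4567,-.0415,.0636),-3.7);print(get_obs()['wrist_force'])
cv2.imwrite('pics/v4.png',cv2.resize(im[150:350,200:440],None,fx=3,fy=3))
E
```

```text
dp [0.007, -0.009, 0.109] turn [0.009, 0.003, -0.0]
yaw -3.71 tilt 0.28 pos [ 0.4587 -0.0434  0.0909] mm/call 27
[ 0.86293472 -0.14049646 -0.99732097]
```

View pics/v4.png

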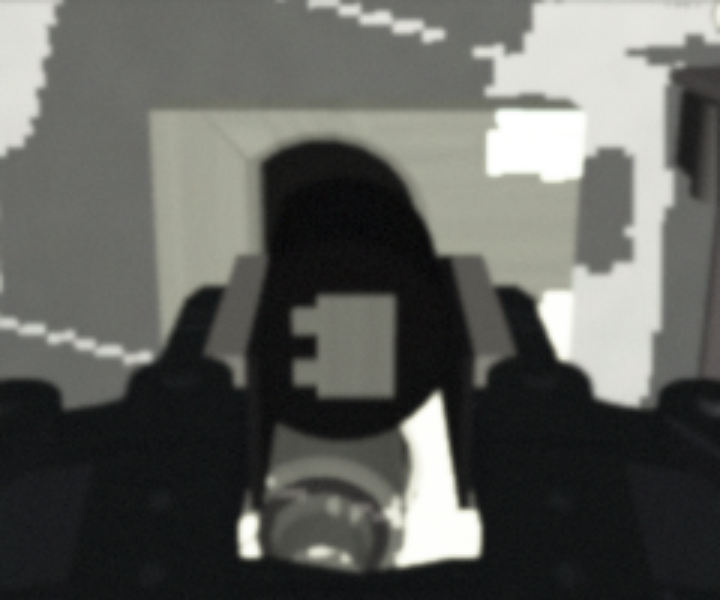

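```bash
python3 - <<'E'
from h import *
C,im=load('w3')
for u,z,n in(((287.7,213),.062,'flat'),((311,196.3),.062,'top'),((250.3,187),.062,'plate corner')): print(n,onz(C,u,z).round(4))
print(onz(C,(393.5,186.5),.062))
E
```

```text
flat [ 0.4427 -0.0323  0.062 ]
top [ 0.4565 -0.0234  0.062 ]
plate corner [ 0.4235 -0.0159  0.062 ]
[ 0.50234398 -0.02088022  0.062     ]
```

Emit:
arm_command(
  dp=[
    [0.005,-0.006,0],
    [0.005,-0.006,0.05],
    [0.005,-0.006,0.08],
    [0.005,-0.006,0.08],
  ],
  turn=[
    [0,0,0],
    [0,0,0],
    [0,0,0],
    [0,0,0],
  ],
  jaw=[0.2,0.2,0.2,0.2],
)

```text
time_s: 5.98
eef_pos: [0.4545, -0.0414, 0.0673]
eef_rot: [-0.001, 0.73, 0.684, -0.001]
wrist_force: [-0.9, -0.1, -0.2]
opening: 0.288
grasp_force: 59.4
```

```bash
python3 -c "
from h import *
plan((.4573,-.0421,.0646),-3.7);print(get_obs()['wrist_force'])"
```

```text
dp [-0.002, 0.011, 0.011] turn [-0.004, -0.001, -0.001]
yaw -3.74 tilt 0.11 pos [ 0.4545 -0.0414  0.0673] mm/call 4
[-0.91077719 -0.13431525 -0.2333092 ]
```

Emit:
arm_command(
  dp=[
    [0,0.006,0.01],
    [0,0.006,0.01],
  ],
  turn=[
    [0,0,0],
    [0,0,0],
  ],
  jaw=[0.2,0.2],
)

```text
time_s: 6.22
eef_pos: [0.4564, -0.0419, 0.0655]
eef_rot: [-0.0, 0.73, 0.684, -0.001]
wrist_force: [-1.8, -3.1, -1.4]
opening: 0.291
grasp_force: 59.3
```

Emit:
arm_command(
  dp=[
    [0,0,0],
    [0,0,0],
    [0,0,0],
    [0,0,-0.2],
    [0,0,-0.45],
  ],
  turn=[
    [0,0,0],
    [0,0,0],
    [0,0,0],
    [0,0,0],
    [0,0,0],
  ],
  jaw=[0.5,0.5,0.5,0.6,0.6],
)

```text
time_s: 6.85
eef_pos: [0.4556, -0.0411, 0.1784]
eef_rot: [-0.002, 0.73, 0.684, -0.001]
wrist_force: [1.7, -0.1, 0.2]
opening: 0.6
grasp_force: 0.0
```

Emit:
arm_command(
  dp=[
    [0,0,0],
    [0,0,0],
  ],
  turn=[
    [0,0,0],
    [0,0,0],
  ],
  jaw=[0.6,0.6],
)

```text
time_s: 7.1
eef_pos: [0.4567, -0.0414, 0.1782]
eef_rot: [0.0, 0.73, 0.684, 0.0]
wrist_force: [0.7, -0.1, -0.4]
opening: 0.596
grasp_force: 0.0
```

```bash
python3 - <<'E'
from h import *
C,im=snap('wrist','w4');plan((.457,-.09,.17),-3.7)
cv2.imwrite('pics/v5.png',im)
E
```

```text
dp [-0.194, 0.016, 0.029] turn [-0.003, -0.001, -0.001]
yaw -3.72 tilt 0.09 pos [ 0.4561 -0.0412  0.1773] mm/call 49
```

View pics/v5.png

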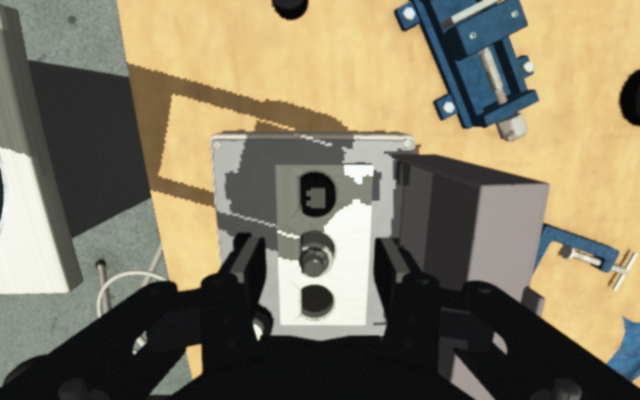

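Mount A sits in pocket 1 at (318,194), the master's knob is at (316,258), and pocket 3 is at (317,300). Mount B shows at the top edge, at (290,5).

```bash
python3 - <<'E'
from h import *
C,im=load('w4');g=cv2.cvtColor(im,6)
# refine plate corners manually picked
L=[((-.02,.121),onz(C,(276,165),.062)[:2]),((.06,.121),onz(C,(373,165),.062)[:2]),((-.02,-.031),onz(C,(274,326),.062)[:2]),((.06,-.031),onz(C,(367,323.5),.062)[:2])]
print(rigid(L))
o,a,_=rigid(L);c,s=np.cos(np.radians(a)),np.sin(np.radians(a))
for q in((.012,.097),(.012,.045),(.012,-.007)):
    w=o+np.array([[c,-s],[s,c]])@q;print(q,w.round(4),proj(C,[[*w,.05],[*w,.062],[*w,.082],[*w,.096]]).round(0).tolist())
print(onz(C,(313,262),.096),onz(C,(317.5,196),.082))
cv2.imwrite('pics/v6.png',cv2.resize(im[150:340,210:430],None,fx=3.15,fy=3.15,interpolation=2))
E
```

```text
(array([ 0.43322079, -0.13774299]), np.float64(-4.485767268754991), array([[-1. ,  0.4],
       [-0.3, -0.7],
       [ 4.9,  1.8],
       [-3.6, -1.5]]))
(0.012, 0.097) [ 0.4528 -0.042 ] [[314.0, 190.0], [314.0, 194.0], [313.0, 200.0], [313.0, 205.0]]
(0.012, 0.045) [ 0.4487 -0.0938] [[313.0, 246.0], [313.0, 251.0], [313.0, 261.0], [312.0, 269.0]]
(0.012, -0.007) [ 0.4446 -0.1457] [[313.0, 296.0], [313.0, 303.0], [312.0, 316.0], [312.0, 326.0]]
[ 0.44960325 -0.08764028  0.096     ] [ 0.45627692 -0.03906258  0.082     ]
```

View pics/v6.png

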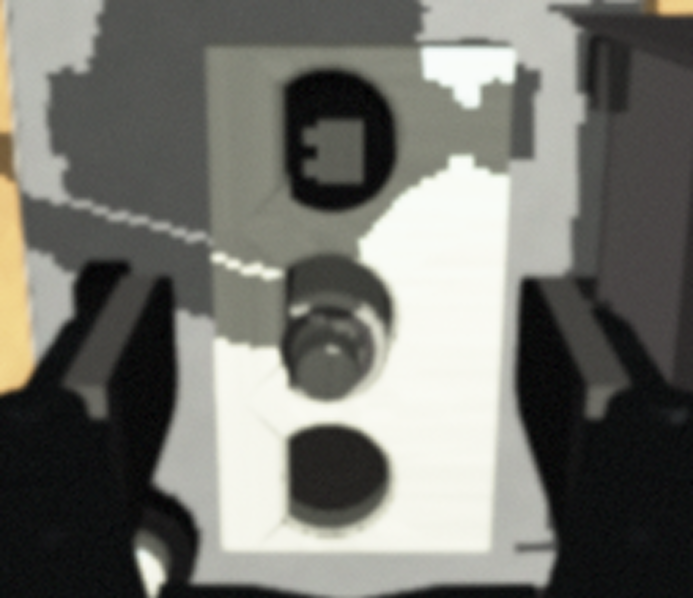

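```bash
python3 - <<'E'
from h import *
C,im=load('w4')
f=lambda x,y:(210+x/3.15-.3,150+y/3.15-.3)
L=[((-.02,.121),onz(C,f(206,45),.062)[:2]),((.06,.121),onz(C,f(513,45),.062)[:2]),((-.02,-.031),onz(C,f(222,550),.062)[:2]),((.06,-.031),onz(C,f(490,550),.062)[:2]),((.012,-.007),onz(C,f(336,477),.062)[:2])]
o,a,r=rigid(L);print(o,a,r);c,s=np.cos(np.radians(a)),np.sin(np.radians(a))
for q in((.012,.097),(.012,.045),(.012,-.007),(-.047,-.035),(.005,-.115),(-.015,.045)): print(q,(o+np.array([[c,-s],[s,c]])@q).round(4))
print('knobtop',onz(C,f(327,370),.096),'mount',onz(C,f(336,140),.076))
w=o+np.array([[c,-s],[s,c]])@(.012,.045);plan((*w,.13),a)
E
```

```text
[ 0.43498442 -0.13721074] -3.7781399266051308 [[-0.1 -0.1]
 [ 0.4 -0.2]
 [ 1.   0.5]
 [ 0.3  0.6]
 [-1.5 -0.8]]
(0.012, 0.097) [ 0.4533 -0.0412]
(0.012, 0.045) [ 0.4499 -0.0931]
(0.012, -0.007) [ 0.4465 -0.145 ]
(-0.047, -0.035) [ 0.3858 -0.169 ]
(0.005, -0.115) [ 0.4324 -0.2523]
(-0.015, 0.045) [ 0.423  -0.0913]
knobtop [ 0.4496832  -0.09204983  0.096     ] mount [ 0.45534547 -0.03904894  0.076     ]
dp [-0.209, -0.011, 0.189] turn [-0.003, -0.001, 0.002]
yaw -3.72 tilt 0.09 pos [ 0.4561 -0.0412  0.1773] mm/call 70
```

Emit:
arm_command(
  dp=[
    [-0.207,-0.013,0.1],
    [-0.207,-0.013,0.19],
    [-0.207,-0.013,0.19],
    [-0.207,-0.013,0.19],
  ],
  turn=[
    [0,0,0],
    [0,0,0],
    [0,0,0],
    [0,0,0],
  ],
  jaw=[0.5,0.5,0.5,0.5],
)

```text
time_s: 7.65
eef_pos: [0.4499, -0.0926, 0.1305]
eef_rot: [-0.001, 0.73, 0.684, -0.0]
wrist_force: [0.1, 1.0, 0.3]
opening: 0.5
grasp_force: 0.0
```

Emit:
arm_command(
  dp=[
    [0,0,0.08],
    [0,0,0.176],
    [0,0,0.176],
    [0,0,0.176],
  ],
  turn=[
    [0,0,0],
    [0,0,0],
    [0,0,0],
    [0,0,0],
  ],
  jaw=[0.5,0.5,0.5,0.5],
)

```text
time_s: 8.15
eef_pos: [0.451, -0.093, 0.0879]
eef_rot: [0.001, 0.73, 0.684, 0.0]
wrist_force: [-0.4, 0.3, 1.1]
opening: 0.501
grasp_force: 0.0
```

Emit:
arm_command(
  dp=[
    [0,0,0],
    [0,0,0],
    [0,0,0],
    [0,0,0],
    [0,0,0],
  ],
  turn=[
    [0,0,0],
    [0,0,0],
    [0,0,0],
    [0,0,0],
    [0,0,0],
  ],
  jaw=[0.05,0.05,0.05,0.05,0.05],
)

```text
time_s: 8.78
eef_pos: [0.4508, -0.0934, 0.0878]
eef_rot: [0.001, 0.73, 0.684, 0.0]
wrist_force: [-2.1, 0.6, 6.2]
opening: 0.138
grasp_force: 58.5
```

Emit:
arm_command(
  dp=[
    [0,0,-0.1],
    [0,0,-0.3],
    [0,0,-0.5],
    [0,0,-0.5],
  ],
  turn=[
    [0,0,0],
    [0,0,0],
    [0,0,0],
    [0,0,0],
  ],
  jaw=[0.05,0.05,0.05,0.05],
)

```text
time_s: 9.28
eef_pos: [0.4527, -0.0942, 0.2162]
eef_rot: [0.004, 0.73, 0.684, 0.002]
wrist_force: [-0.3, 0.0, -2.5]
opening: 0.136
grasp_force: 58.8
```

```bash
python3 - <<'E'
from h import *
C,im=snap('wrist','w5');plan((.43,.22,.15),-3.7)
print(get_obs()['wrist_force'])
E
```

```text
dp [0.623, -0.084, 0.126] turn [0.004, 0.002, -0.0]
dp [0.623, -0.083, 0.126] turn [0.004, 0.002, -0.0]
yaw -3.73 tilt 0.24 pos [ 0.4512 -0.0935  0.2135] mm/call 160
[-0.74550601 -0.49279852 -2.9910462 ]
```

Emit:
arm_command(
  dp=[
    [0.62,-0.084,0.06],
    [0.62,-0.084,0.06],
    [0.62,-0.084,0.06],
    [0.62,-0.084,0.06],
  ],
  turn=[
    [0,0,0],
    [0,0,0],
    [0,0,0],
    [0,0,0],
  ],
  jaw=[0.05,0.05,0.05,0.05],
)

```text
time_s: 9.82
eef_pos: [0.4373, 0.0651, 0.1945]
eef_rot: [-0.002, 0.728, 0.685, -0.001]
wrist_force: [-0.2, -1.0, -1.6]
opening: 0.135
grasp_force: 58.7
```

Emit:
arm_command(
  dp=[
    [0.62,-0.084,0.06],
    [0.62,-0.084,0.06],
    [0.62,-0.084,0.06],
    [0.62,-0.084,0.2],
    [0.62,-0.084,0.3],
  ],
  turn=[
    [0,0,0],
    [0,0,0],
    [0,0,0],
    [0,0,0],
    [0,0,0],
  ],
  jaw=[0.05,0.05,0.05,0.05,0.05],
)

```text
time_s: 10.45
eef_pos: [0.4274, 0.2184, 0.1194]
eef_rot: [-0.001, 0.73, 0.684, -0.001]
wrist_force: [-0.4, 0.5, -2.1]
opening: 0.143
grasp_force: 58.7
```

```bash
python3 - <<'E'
from h import *
C,im=snap('wrist','w6');plan((.43,.22,.0385),-3.7)
Ct,t=snap('top','top2')
E
```

```text
dp [0.012, 0.02, 0.311] turn [-0.014, 0.005, -0.002]
yaw -3.75 tilt 0.46 pos [0.4253 0.2176 0.1163] mm/call 78
```

Emit:
arm_command(
  dp=[
    [0,0,0.15],
    [0,0,0.28],
    [0,0,0.3],
    [0,0,0.3],
  ],
  turn=[
    [-0.014,0.005,0],
    [-0.014,0.005,0],
    [-0.014,0.005,0],
    [-0.014,0.005,0],
  ],
  jaw=[0.05,0.05,0.05,0.05],
)

```text
time_s: 11.05
eef_pos: [0.4291, 0.2188, 0.0475]
eef_rot: [0.002, 0.73, 0.684, 0.004]
wrist_force: [0.6, 0.5, -2.1]
opening: 0.139
grasp_force: 58.8
```

```bash
python3 - <<'E'
from h import *
plan((.43,.22,.0385),-3.7);print(get_obs()['wrist_force'])
E
```

```text
dp [0.005, 0.003, 0.036] turn [0.015, -0.005, -0.002]
yaw -3.76 tilt 0.47 pos [0.4291 0.2188 0.0475] mm/call 9
[ 0.60996052  0.52830095 -2.08791776]
```

Emit:
arm_command(
  dp=[
    [0,0,0.015],
    [0,0,0.028],
    [0,0,0.034],
  ],
  turn=[
    [0,0,0],
    [0,0,0],
    [0,0,0],
  ],
  jaw=[0.05,0.05,0.05],
)

```text
time_s: 11.42
eef_pos: [0.4287, 0.2192, 0.0385]
eef_rot: [0.002, 0.73, 0.684, 0.004]
wrist_force: [-0.3, -0.3, -2.3]
opening: 0.139
grasp_force: 58.8
```

Emit:
arm_command(
  dp=[
    [0,0,0.005],
    [0,0,0.005],
  ],
  turn=[
    [0,0,0],
    [0,0,0],
  ],
  jaw=[0.05,0.05],
)

```text
time_s: 11.68
eef_pos: [0.4287, 0.2194, 0.0378]
eef_rot: [0.002, 0.73, 0.684, 0.004]
wrist_force: [-2.7, 0.4, 6.3]
opening: 0.141
grasp_force: 59.8
```

Emit:
arm_command(
  dp=[
    [0,0,0],
    [0,0,0],
    [0,0,0],
    [0,0,-0.2],
    [0,0,-0.4],
  ],
  turn=[
    [0,0,0],
    [0,0,0],
    [0,0,0],
    [0,0,0],
    [0,0,0],
  ],
  jaw=[0.35,0.35,0.35,0.6,0.6],
)

```text
time_s: 12.3
eef_pos: [0.4271, 0.2187, 0.1375]
eef_rot: [0.001, 0.73, 0.684, 0.003]
wrist_force: [-0.1, 1.0, 1.1]
opening: 0.598
grasp_force: 0.0
```

```bash
python3 - <<'E'
from h import *
C,im=load('w6')
C,im=snap('wrist','w7');Ct,t=snap('top','top3')
print(proj(C,[[.429,.219,0],[.442,.122,.016]]),proj(Ct,[[.442,.122,.016]]))
cv2.imwrite('pics/v7.png',np.hstack([im[100:400,120:520],cv2.resize(t[130:270,270:470],(400,300))]))
plan((.442,.122,.14),-3.7)
E
```

```text
[[319.84162936 186.7276884 ]
 [340.68275233 290.99482033]] [[291.24420394 213.38206579]]
dp [-0.388, 0.066, 0.009] turn [0.033, -0.011, -0.001]
yaw -3.72 tilt 1.04 pos [0.4317 0.2199 0.1426] mm/call 98
```

View pics/v7.png

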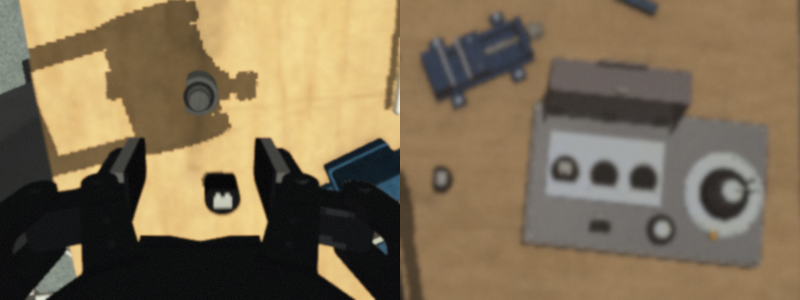

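The wrist picture shows the master upright on the bench, and mount B at full-frame (342,293) with its flat towards picture-top. The top view shows pocket 1 filled and pockets 2 and 3 empty.

Emit:
arm_command(
  dp=[
    [-0.39,0.06,-0.02],
    [-0.39,0.06,-0.02],
    [-0.39,0.06,-0.02],
    [-0.39,0.06,-0.02],
  ],
  turn=[
    [0.033,-0.011,0],
    [0.033,-0.011,0],
    [0.033,-0.011,0],
    [0.033,-0.011,0],
  ],
  jaw=[0.75,0.75,0.75,0.75],
)

```text
time_s: 12.9
eef_pos: [0.436, 0.1208, 0.1414]
eef_rot: [-0.003, 0.73, 0.683, -0.005]
wrist_force: [-0.6, 0.1, 0.1]
opening: 0.749
grasp_force: 0.0
```

```bash
python3 - <<'E'
from h import *
C,im=snap('wrist','w8');
for t in(55,65,75):print(fitD(C,im,.442,.122,thr=t))
x,y,th,_,_=fitD(C,im,.442,.122,thr=65);r=np.radians(th)
plan((x+.00275*np.cos(r),y+.00275*np.sin(r),.1),th)
E
```

```text
(np.float64(0.4425528374890787), np.float64(0.12417647738419449), np.float64(268.47407475648464), np.float64(133.6588235294118), 1157)
(np.float64(0.44210652712683535), np.float64(0.12453126071673525), np.float64(262.3539750642332), np.float64(91.16078431372549), 1201)
(np.float64(0.4422160127027966), np.float64(0.1242073246885794), np.float64(267.3997980440757), np.float64(67.23921568627452), 1226)
dp [0.001, 0.006, 0.041] turn [-0.003, 0.005, 0.783]
dp [0.003, 0.005, 0.041] turn [-0.003, 0.005, 0.783]
dp [0.005, 0.003, 0.041] turn [-0.003, 0.005, 0.783]
dp [0.006, 0.001, 0.041] turn [-0.003, 0.005, 0.783]
yaw -3.72 tilt 0.64 pos [0.436  0.1211 0.1414] mm/call 10
```

Emit:
arm_command(
  dp=[
    [0,0.01,0],
    [0,0.01,0],
    [0,0.01,0],
  ],
  turn=[
    [0,0,0.985],
    [0,0,0.985],
    [0,0,0.985],
  ],
  jaw=[0.75,0.75,0.75],
)

```text
time_s: 13.32
eef_pos: [0.4385, 0.1215, 0.1415]
eef_rot: [-0.002, 0.881, 0.474, -0.005]
wrist_force: [0.4, -0.4, 0.0]
opening: 0.743
grasp_force: 0.0
```

Emit:
arm_command(
  dp=[
    [0,0.005,0],
    [0,0.005,0],
    [0,0.005,0],
  ],
  turn=[
    [0,0,0.985],
    [0,0,0.985],
    [0,0,0.985],
  ],
  jaw=[0.75,0.75,0.75],
)

```text
time_s: 13.7
eef_pos: [0.4395, 0.1209, 0.1415]
eef_rot: [-0.0, 0.972, 0.233, -0.006]
wrist_force: [0.2, 1.2, -0.2]
opening: 0.753
grasp_force: 0.0
```

Emit:
arm_command(
  dp=[
    [0,0.005,0],
    [0,0.005,0],
    [0,0.005,0],
    [0,0.005,0],
  ],
  turn=[
    [0,0,0.985],
    [0,0,0.985],
    [0,0,0.985],
    [0,0,0.985],
  ],
  jaw=[0.75,0.75,0.75,0.75],
)

```text
time_s: 14.2
eef_pos: [0.4401, 0.1196, 0.1415]
eef_rot: [0.001, 1.0, -0.019, -0.005]
wrist_force: [-0.7, -0.5, 0.2]
opening: 0.753
grasp_force: 0.0
```

```bash
python3 - <<'E'
from h import *
C,im=snap('wrist','w9');
for t in(65,75,85):print(fitD(C,im,.4422,.1243,thr=t))
x,y,th,_,_=fitD(C,im,.442,.122,thr=75);r=np.radians(th)
plan((x+.00275*np.cos(r),y+.00275*np.sin(r),.09),th)
E
```

```text
(np.float64(0.442486425837744), np.float64(0.12412819650090519), np.float64(266.3087645407789), np.float64(37.86274509803921), 1222)
(np.float64(0.44250212325105226), np.float64(0.12399723612265652), np.float64(266.70653271492944), np.float64(24.36470588235294), 1253)
(np.float64(0.4424630280488932), np.float64(0.1239837545418417), np.float64(268.3716646191909), np.float64(58.45882352941177), 1315)
dp [0.011, -0.008, 0.206] turn [0.006, 0.02, 0.039]
yaw -92.13 tilt 0.62 pos [0.4402 0.1194 0.1416] mm/call 52
```

Emit:
arm_command(
  dp=[
    [0.011,-0.008,0.2],
    [0.011,-0.008,0.2],
    [0.011,-0.008,0.2],
  ],
  turn=[
    [0.006,0.02,0.039],
    [0.006,0.02,0.039],
    [0.006,0.02,0.039],
  ],
  jaw=[0.75,0.75,0.75],
)

```text
time_s: 14.62
eef_pos: [0.4431, 0.1206, 0.0927]
eef_rot: [-0.0, 1.0, -0.03, 0.0]
wrist_force: [1.1, -0.7, -0.7]
opening: 0.749
grasp_force: 0.0
```

```bash
python3 - <<'E'
from h import *
plan((.4423,.1213,.0135),266.7)
E
```

```text
dp [-0.003, -0.003, 0.317] turn [-0.0, -0.001, -0.004]
yaw -93.43 tilt 0.03 pos [0.4431 0.1206 0.0927] mm/call 79
```

Emit:
arm_command(
  dp=[
    [-0.003,-0.003,0.16],
    [-0.003,-0.003,0.317],
    [-0.003,-0.003,0.317],
    [-0.003,-0.003,0.317],
  ],
  turn=[
    [0,0,0],
    [0,0,0],
    [0,0,0],
    [0,0,0],
  ],
  jaw=[0.7,0.7,0.7,0.7],
)

```text
time_s: 15.12
eef_pos: [0.4439, 0.1213, 0.0146]
eef_rot: [-0.0, 1.0, -0.031, 0.002]
wrist_force: [0.9, 0.1, 1.0]
opening: 0.696
grasp_force: 0.0
```

Emit:
arm_command(
  dp=[
    [0,0,0],
    [0,0,0],
    [0,0,0],
    [0,0,0],
    [0,0,0],
  ],
  turn=[
    [0,0,0],
    [0,0,0],
    [0,0,0],
    [0,0,0],
    [0,0,0],
  ],
  jaw=[0.2,0.2,0.2,0.2,0.2],
)

```text
time_s: 15.75
eef_pos: [0.4436, 0.1213, 0.0143]
eef_rot: [-0.0, 1.0, -0.031, 0.002]
wrist_force: [-1.2, -0.1, 8.7]
opening: 0.291
grasp_force: 58.8
```

Emit:
arm_command(
  dp=[
    [0,0,-0.2],
    [0,0,-0.4],
    [0,0,-0.6],
    [0,0,-0.6],
  ],
  turn=[
    [0,0,0],
    [0,0,0],
    [0,0,0],
    [0,0,0],
  ],
  jaw=[0.2,0.2,0.2,0.2],
)

```text
time_s: 16.25
eef_pos: [0.4454, 0.1213, 0.1676]
eef_rot: [-0.0, 1.0, -0.031, 0.005]
wrist_force: [0.0, 0.7, -1.2]
opening: 0.286
grasp_force: 59.5
```

```bash
python3 - <<'E'
from h import *
Ct,t=snap('top','top4')
plan((.4526,-.1453,.15),-3.78,3)
E
```

```text
dp [0.034, 0.354, 0.02] turn [0.003, -0.003, -0.997]
dp [-0.147, 0.324, 0.02] turn [0.003, -0.003, -0.997]
dp [-0.289, 0.207, 0.02] turn [0.003, -0.003, -0.997]
yaw -93.54 tilt 0.34 pos [0.4436 0.1212 0.165 ] mm/call 89
```

Emit:
arm_command(
  dp=[
    [0.03,0.23,0.02],
    [0.03,0.23,0.02],
    [0.03,0.23,0.02],
    [0.03,0.23,0.02],
  ],
  turn=[
    [0,0,-0.998],
    [0,0,-0.998],
    [0,0,-0.998],
    [0,0,-0.998],
  ],
  jaw=[0.2,0.2,0.2,0.2],
)

```text
time_s: 16.8
eef_pos: [0.4448, 0.0633, 0.1561]
eef_rot: [-0.001, 0.974, 0.227, -0.001]
wrist_force: [0.4, 0.0, -0.0]
opening: 0.287
grasp_force: 59.6
```

Emit:
arm_command(
  dp=[
    [-0.12,0.26,0.02],
    [-0.12,0.26,0.02],
    [-0.12,0.26,0.02],
    [-0.12,0.26,0.02],
  ],
  turn=[
    [0,0,-0.998],
    [0,0,-0.998],
    [0,0,-0.998],
    [0,0,-0.998],
  ],
  jaw=[0.2,0.2,0.2,0.2],
)

```text
time_s: 17.3
eef_pos: [0.4474, -0.0081, 0.1518]
eef_rot: [-0.001, 0.883, 0.47, -0.0]
wrist_force: [0.5, 0.1, -0.3]
opening: 0.286
grasp_force: 59.6
```

Emit:
arm_command(
  dp=[
    [-0.24,0.17,0.02],
    [-0.24,0.17,0.02],
    [-0.24,0.17,0.02],
    [-0.24,0.17,0.02],
    [-0.24,0.17,0.02],
  ],
  turn=[
    [0,0,-0.998],
    [0,0,-0.998],
    [0,0,-0.998],
    [0,0,-0.998],
    [0,0,-0.998],
  ],
  jaw=[0.2,0.2,0.2,0.2,0.2],
)

```text
time_s: 17.92
eef_pos: [0.4499, -0.0812, 0.1473]
eef_rot: [-0.0, 0.731, 0.682, 0.0]
wrist_force: [0.4, 0.4, 0.5]
opening: 0.289
grasp_force: 59.6
```

```bash
python3 - <<'E'
from h import *
plan((.4527,-.0931,.09),-3.78)
E
```

```text
dp [-0.047, 0.014, 0.229] turn [0.0, -0.001, -0.008]
yaw -4.01 tilt 0.02 pos [ 0.4499 -0.0812  0.1473] mm/call 59
```

Emit:
arm_command(
  dp=[
    [-0.047,0.014,0.12],
    [-0.047,0.014,0.22],
    [-0.047,0.014,0.22],
    [-0.047,0.014,0.22],
  ],
  turn=[
    [0,0,-0.008],
    [0,0,-0.008],
    [0,0,-0.008],
    [0,0,-0.008],
  ],
  jaw=[0.2,0.2,0.2,0.2],
)

```text
time_s: 18.42
eef_pos: [0.4534, -0.0936, 0.0933]
eef_rot: [0.001, 0.729, 0.685, 0.0]
wrist_force: [0.8, -0.2, -0.1]
opening: 0.29
grasp_force: 59.6
```

```bash
python3 - <<'E'
from h import *
C,im=snap('wrist','w10')
plan((.4527,-.0931,.0655),-3.78)
E
```

```text
dp [0.002, -0.004, 0.113] turn [0.004, 0.001, 0.008]
yaw -3.53 tilt 0.13 pos [ 0.4537 -0.0938  0.0937] mm/call 28
```

Emit:
arm_command(
  dp=[
    [0.002,-0.002,0.03],
    [0.002,-0.002,0.06],
    [0.002,-0.002,0.09],
    [0.002,-0.002,0.098],
  ],
  turn=[
    [0,0,0.006],
    [0,0,0.006],
    [0,0,0.006],
    [0,0,0.006],
  ],
  jaw=[0.2,0.2,0.2,0.2],
)

```text
time_s: 18.98
eef_pos: [0.4519, -0.0927, 0.0673]
eef_rot: [-0.001, 0.729, 0.684, 0.0]
wrist_force: [-0.5, 2.7, 0.1]
opening: 0.29
grasp_force: 60.0
```

Emit:
arm_command(
  dp=[
    [0,0,0.006],
    [0,0,0.006],
  ],
  turn=[
    [0,0,0],
    [0,0,0],
  ],
  jaw=[0.2,0.2],
)

```text
time_s: 19.23
eef_pos: [0.452, -0.0927, 0.0662]
eef_rot: [-0.0, 0.729, 0.684, 0.0]
wrist_force: [0.1, 2.5, -2.5]
opening: 0.287
grasp_force: 59.7
```

Emit:
arm_command(
  dp=[
    [0,0,0],
    [0,0,0],
    [0,0,0],
    [0,0,-0.15],
    [0,0,-0.2],
  ],
  turn=[
    [0,0,0],
    [0,0,0],
    [0,0,0],
    [0,0,0],
    [0,0,0],
  ],
  jaw=[0.5,0.5,0.5,0.5,0.5],
)

```text
time_s: 19.85
eef_pos: [0.4537, -0.0939, 0.1185]
eef_rot: [0.002, 0.729, 0.684, 0.001]
wrist_force: [0.7, 0.1, -0.9]
opening: 0.496
grasp_force: 0.0
```

Emit:
arm_command(
  dp=[
    [0,0,0],
    [0,0,0],
    [0,0,0],
    [0,0,0],
    [0,0,0],
  ],
  turn=[
    [0,0,0],
    [0,0,0],
    [0,0,0],
    [0,0,0],
    [0,0,0],
  ],
  jaw=[0,0,0,0,0],
)

```text
time_s: 20.48
eef_pos: [0.4522, -0.0931, 0.1162]
eef_rot: [-0.0, 0.729, 0.684, 0.0]
wrist_force: [0.2, 0.4, -0.1]
opening: -0.002
grasp_force: 0.0
```

```bash
python3 - <<'E'
from h import *
plan((.4510,-.0935,.0835),-3.78)
print(get_obs()['opening'],get_obs()['wrist_force'])
E
```

```text
dp [-0.002, -0.005, 0.131] turn [-0.0, -0.001, 0.004]
yaw -3.67 tilt 0.02 pos [ 0.4522 -0.0931  0.1162] mm/call 33
-0.0017902841775959306 [ 0.17749437  0.41955584 -0.05629183]
```

Emit:
arm_command(
  dp=[
    [0,-0.005,0.08],
    [0,-0.005,0.12],
    [0,-0.005,0.135],
    [0,-0.005,0.146],
    [0,-0.005,0.146],
  ],
  turn=[
    [0,0,0],
    [0,0,0],
    [0,0,0],
    [0,0,0],
    [0,0,0],
  ],
  jaw=[0,0,0,0,0],
)

```text
time_s: 21.1
eef_pos: [0.4518, -0.0932, 0.0822]
eef_rot: [0.0, 0.729, 0.684, 0.0]
wrist_force: [-7.6, 3.5, 18.5]
opening: 0.001
grasp_force: 9.2
```

Emit:
arm_command(
  dp=[
    [0,0,-0.1],
    [0.208,0,-0.1],
    [0.208,0,-0.1],
    [0.208,0,-0.05],
    [0.208,0,-0.02],
  ],
  turn=[
    [0,0,0],
    [0,0,0],
    [0,0,0],
    [0,0,0],
    [0,0,0],
  ],
  jaw=[0,0,0,0,0],
)

```text
time_s: 21.72
eef_pos: [0.454, -0.0417, 0.0839]
eef_rot: [-0.0, 0.73, 0.684, -0.0]
wrist_force: [-0.5, -0.6, -0.6]
opening: -0.0
grasp_force: 0.0
```

Emit:
arm_command(
  dp=[
    [0,0,0.005],
    [0,0,0.01],
    [0,0,0.02],
    [0,0,0.02],
  ],
  turn=[
    [0,0,0],
    [0,0,0],
    [0,0,0],
    [0,0,0],
  ],
  jaw=[0,0,0,0],
)

```text
time_s: 22.22
eef_pos: [0.4552, -0.0418, 0.082]
eef_rot: [0.001, 0.729, 0.684, 0.0]
wrist_force: [-7.5, 1.4, 19.1]
opening: 0.002
grasp_force: 9.3
```

Both mount tops read z = 0.082, so both are fully home. Next is the hood.

```bash
cat >> h.py <<'E'
O=np.array([.435,-.1375]);YAW=-3.78;_c,_s=np.cos(np.radians(YAW)),np.sin(np.radians(YAW));RR=np.array([[_c,-_s],[_s,_c]])
def W(x,y,z): return (*(O+RR@(x,y)),z)
E
python3 - <<'E'
from h import *
print(W(.18,.045,.27),W(.012,.045,.27));plan(W(.18,.045,.082),YAW)
for th in np.arange(1.9,-.01,-.1):
    a=np.array([-np.cos(th),np.sin(th)]);n=np.array([np.sin(th),np.cos(th)])
    s=.1 if th>.6 else .1+.012*(.6-th)/.6
    if th>1.6: X=.085+(.114*a+.026*n)[0];Z=.162
    else: X,Z=np.array([.085,.066])+s*a+.026*n
    print(round(th,2),'y',round((X+.0145-.18)/.25,3),'z',round(-(Z-.162)/.25,3))
E
```

```text
(np.float64(0.6175750693701515), np.float64(-0.10446450326566316), 0.27) (np.float64(0.4499405464053013), np.float64(-0.09338900280983167), 0.27)
dp [-0.209, 0.664, 0.001] turn [0.002, 0.001, 0.004]
yaw -3.66 tilt 0.08 pos [ 0.4552 -0.0418  0.082 ] mm/call 174
1.9 y -0.076 z -0.0
1.8 y -0.117 z -0.0
1.7 y -0.16 z -0.0
1.6 y -0.206 z -0.013
1.5 y -0.247 z -0.022
1.4 y -0.288 z -0.028
1.3 y -0.329 z -0.029
1.2 y -0.37 z -0.027
1.1 y -0.411 z -0.02
1.0 y -0.451 z -0.009
0.9 y -0.489 z 0.006
0.8 y -0.526 z 0.025
0.7 y -0.561 z 0.047
0.6 y -0.593 z 0.072
0.5 y -0.63 z 0.097
0.4 y -0.665 z 0.126
0.3 y -0.696 z 0.159
0.2 y -0.725 z 0.196
0.1 y -0.749 z 0.237
-0.0 y -0.77 z 0.28
```

Emit:
arm_command(
  dp=[
    [0,0,-0.2],
    [0,0,-0.4],
    [0,0,-0.6],
    [0,0,-0.8],
    [0,0,-0.8],
  ],
  turn=[
    [0,0,0],
    [0,0,0],
    [0,0,0],
    [0,0,0],
    [0,0,0],
  ],
  jaw=[0,0,0,0,0],
)

```text
time_s: 22.85
eef_pos: [0.4568, -0.0422, 0.285]
eef_rot: [0.004, 0.729, 0.684, 0.002]
wrist_force: [0.1, -1.2, -0.4]
opening: 0.001
grasp_force: 0.0
```

Emit:
arm_command(
  dp=[
    [-0.1,0.2,0],
    [-0.208,0.4,0],
    [-0.208,0.664,0],
    [-0.208,0.664,0],
    [-0.208,0.664,0],
  ],
  turn=[
    [0,0,0.004],
    [0,0,0.004],
    [0,0,0.004],
    [0,0,0.004],
    [0,0,0.004],
  ],
  jaw=[0,0,0,0,0],
)

```text
time_s: 23.48
eef_pos: [0.616, -0.1035, 0.2784]
eef_rot: [-0.001, 0.73, 0.683, -0.001]
wrist_force: [0.4, 0.1, 0.4]
opening: 0.002
grasp_force: 0.0
```

```bash
python3 - <<'E'
from h import *
plan(W(.18,.045,.162),YAW);C,im=snap('wrist','w11');Cs,s=snap('side','s11')
def P(s_,n_,y,th): 
    a=np.array([-np.cos(th),np.sin(th)]);n=np.array([np.sin(th),np.cos(th)]);v=np.array([.085,.066])+s_*a+n_*n
    return W(v[0],y,v[1])
v=s.copy()
for th,c in((1.65,(0,0,255)),(1.75,(0,255,0)),(1.85,(255,0,0))):
    q=proj(Cs,[P(.114,.026,.131,th),P(.114,.026,-.041,th),P(0,.026,-.041,th)]);cv2.polylines(v,[q.round().astype(int)],False,c,1)
k=v[150:320,230:430]
cv2.imwrite('pics/v8.png',np.hstack([cv2.resize(k,(400,340)),cv2.resize(im,(400,250),interpolation=3)[:250].copy() if 0 else cv2.copyMakeBorder(cv2.resize(im,(400,250)),0,90,0,0,0)]))
E
```

```text
dp [-0.004, 0.008, 0.466] turn [-0.005, -0.002, 0.0]
yaw -3.78 tilt 0.15 pos [ 0.616  -0.1035  0.2784] mm/call 116
```

View pics/v8.png

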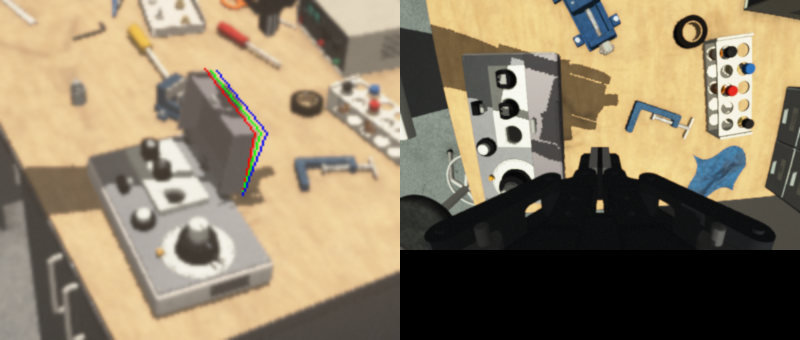

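The side view shows both mounts seated and the hood open near 1.65 rad (the red overlay fits). The wrist view shows the shut fingers behind the hood at (600,155).

Emit:
arm_command(
  dp=[
    [-0.004,0.01,0.2],
    [-0.004,0.01,0.4],
    [-0.004,0.01,0.466],
    [-0.004,0.01,0.466],
    [-0.004,0.01,0.466],
  ],
  turn=[
    [0,0,0],
    [0,0,0],
    [0,0,0],
    [0,0,0],
    [0,0,0],
  ],
  jaw=[0,0,0,0,0],
)

```text
time_s: 24.2
eef_pos: [0.6206, -0.1054, 0.1666]
eef_rot: [0.002, 0.73, 0.683, 0.001]
wrist_force: [0.3, -0.6, -0.3]
opening: 0.001
grasp_force: 0.0
```

Emit:
arm_command(
  dp=[
    [0,-0.09,0],
    [0,-0.15,0],
    [0,-0.2,-0.01],
    [0,-0.245,-0.02],
    [0,-0.29,-0.026],
  ],
  turn=[
    [0,0,0],
    [0,0,0],
    [0,0,0],
    [0,0,0],
    [0,0,0],
  ],
  jaw=[0,0,0,0,0],
)

```text
time_s: 24.82
eef_pos: [0.5471, -0.1004, 0.1714]
eef_rot: [0.001, 0.73, 0.683, 0.001]
wrist_force: [2.8, -0.5, 2.0]
opening: 0.001
grasp_force: 1.2
```

Emit:
arm_command(
  dp=[
    [0,-0.04,-0.003],
    [0,-0.08,0.0],
    [0,-0.12,0.006],
    [0,-0.16,0.017],
    [0,-0.2,0.032],
  ],
  turn=[
    [0,0,0],
    [0,0,0],
    [0,0,0],
    [0,0,0],
    [0,0,0],
  ],
  jaw=[0,0,0,0,0],
)

```text
time_s: 25.45
eef_pos: [0.4961, -0.0967, 0.1617]
eef_rot: [-0.0, 0.73, 0.683, 0.0]
wrist_force: [1.0, -0.1, 1.6]
opening: -0.001
grasp_force: 0.6
```

Emit:
arm_command(
  dp=[
    [0,-0.036,0.019],
    [0,-0.072,0.041],
    [0,-0.104,0.066],
    [0,-0.141,0.091],
    [0,-0.176,0.12],
  ],
  turn=[
    [0,0,0],
    [0,0,0],
    [0,0,0],
    [0,0,0],
    [0,0,0],
  ],
  jaw=[0,0,0,0,0],
)

```text
time_s: 26.08
eef_pos: [0.4524, -0.0938, 0.1315]
eef_rot: [0.0, 0.73, 0.683, 0.0]
wrist_force: [0.3, 0.5, 0.3]
opening: -0.003
grasp_force: 0.3
```

Emit:
arm_command(
  dp=[
    [0,-0.031,0.033],
    [0,-0.06,0.07],
    [0,-0.084,0.111],
    [0,-0.084,0.111],
  ],
  turn=[
    [0,0,0],
    [0,0,0],
    [0,0,0],
    [0,0,0],
  ],
  jaw=[0,0,0,0],
)

```text
time_s: 26.58
eef_pos: [0.4309, -0.092, 0.1031]
eef_rot: [-0.001, 0.73, 0.683, -0.0]
wrist_force: [0.1, -0.2, -0.9]
opening: -0.001
grasp_force: 0.0
```

```bash
python3 - <<'E'
from h import *
p,R=pose();print((RR.T@(p[:2]-O)).round(4),p[2],get_obs()['wrist_force'])
E
```

```text
[-0.0071  0.0451] 0.10311763696182875 [ 0.10600117 -0.19185338 -0.94042999]
```

Emit:
arm_command(
  dp=[
    [0,-0.03,0.02],
    [0,-0.03,0.036],
    [0,-0.03,0.05],
    [0,-0.03,0.056],
    [0,-0.03,0.056],
  ],
  turn=[
    [0,0,0],
    [0,0,0],
    [0,0,0],
    [0,0,0],
    [0,0,0],
  ],
  jaw=[0,0,0,0,0],
)

```text
time_s: 27.2
eef_pos: [0.4246, -0.0922, 0.0916]
eef_rot: [0.0, 0.73, 0.684, -0.0]
wrist_force: [-7.6, 1.9, 17.9]
opening: 0.004
grasp_force: 8.8
```

```bash
python3 - <<'E'
from h import *
plan(W(.005,-.115,.195),YAW)
E
```

```text
dp [-0.638, 0.073, -0.413] turn [0.0, 0.001, 0.001]
yaw -3.76 tilt 0.02 pos [ 0.4246 -0.0922  0.0916] mm/call 191
```

Emit:
arm_command(
  dp=[
    [0,0,-0.25],
    [-0.25,0.03,-0.42],
    [-0.5,0.073,-0.42],
    [-0.638,0.073,-0.42],
    [-0.638,0.073,-0.42],
  ],
  turn=[
    [0,0,0],
    [0,0,0],
    [0,0,0],
    [0,0,0],
    [0,0,0],
  ],
  jaw=[0,0,0,0,0],
)

```text
time_s: 27.82
eef_pos: [0.432, -0.2553, 0.1954]
eef_rot: [0.001, 0.731, 0.682, 0.0]
wrist_force: [-0.2, 0.6, -0.1]
opening: 0.003
grasp_force: 0.0
```

Emit:
arm_command(
  dp=[
    [0,0,0],
    [0,0,0],
  ],
  turn=[
    [0,0,0],
    [0,0,0],
  ],
  jaw=[0,0],
)

```text
time_s: 28.08
eef_pos: [0.4322, -0.2509, 0.1949]
eef_rot: [-0.0, 0.73, 0.684, 0.0]
wrist_force: [-0.7, -0.1, 0.0]
opening: 0.002
grasp_force: 0.0
```

```bash
python3 - <<'E'
from h import *
C,im=snap('wrist','w12');plan(W(.005,-.115,.195),YAW);print(proj(C,[W(.005,-.115,.057),W(.005,-.115,.104)]))
u=proj(C,[W(.005,-.115,.057)])[0].astype(int)
k=im[u[1]-85:u[1]+75,max(0,u[0]-150):u[0]+90]; print(u,max(0,u[0]-150))
cv2.imwrite('pics/v9.png',cv2.resize(k,None,fx=3.3,fy=3.3,interpolation=2))
E
```

```text
dp [-0.006, 0.001, 0.0] turn [0.0, -0.001, 0.003]
yaw -3.7 tilt 0.04 pos [ 0.4323 -0.251   0.1951] mm/call 2
[[318.91374262 188.73117697]
 [318.77359598 202.91866411]]
[318 188] 168
```

View pics/v9.png

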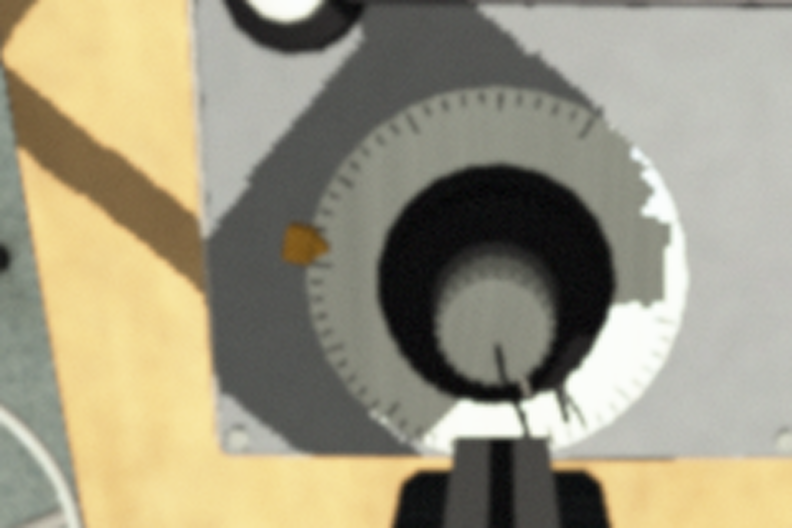

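The dial's centre is at crop (497,278), with the marker's tip at (328,245). The prongs run through about (525,430) and (567,415), with the blade just right of the second. The fork therefore has to turn about 2.09 rad clockwise.

```bash
python3 - <<'E'
from h import *
plan((.4322,-.2512,.125),15)
C,im=load('w12');f=lambda x,y:(168+x/3.3-.3,103+y/3.3-.3)
A=np.array([.4322,-.2512])
for n,u,z in(('tip',(328,245),.06),('p1',(527,432),.058),('p2',(572,417),.058),('dl',(306,278),.056),('dr',(688,278),.056),('dt',(496,88),.056)):
    w=onz(C,f(*u),z)[:2]-A;print(n,(np.linalg.norm(w)*1000).round(1),np.degrees(np.arctan2(w[1],w[0])).round(1),(w+A).round(4))
E
```

```text
dp [-0.001, -0.0, 0.28] turn [0.0, -0.001, -0.623]
yaw -3.7 tilt 0.04 pos [ 0.4323 -0.251   0.1951] mm/call 70
tip 46.6 163.8 [ 0.3874 -0.2382]
p1 44.9 -83.2 [ 0.4375 -0.2957]
p2 44.7 -66.0 [ 0.4504 -0.2921]
dl 52.6 176.2 [ 0.3797 -0.2477]
dr 52.1 -3.7 [ 0.4842 -0.2545]
dt 51.1 86.8 [ 0.4351 -0.2002]
```

Emit:
arm_command(
  dp=[
    [0,0,0.1],
    [0,0,0.28],
    [0,0,0.28],
    [0,0,0.28],
    [0,0,0.28],
  ],
  turn=[
    [0,0,-0.623],
    [0,0,-0.623],
    [0,0,-0.623],
    [0,0,-0.623],
    [0,0,-0.623],
  ],
  jaw=[0.77,0.77,0.77,0.77,0.77],
)

```text
time_s: 28.75
eef_pos: [0.4334, -0.2531, 0.1273]
eef_rot: [0.002, 0.61, 0.792, 0.0]
wrist_force: [-0.2, 0.5, 0.1]
opening: 0.771
grasp_force: 0.0
```

```bash
python3 - <<'E'
from h import *
plan((.4322,-.2512,.067),15);print(get_obs()['opening'])
E
```

```text
dp [0.009, -0.003, 0.241] turn [0.004, 0.006, -0.005]
yaw 14.84 tilt 0.21 pos [ 0.4334 -0.2531  0.1273] mm/call 60
0.7709236194361484
```

Emit:
arm_command(
  dp=[
    [0.006,-0.003,0.1],
    [0.006,-0.003,0.2],
    [0.006,-0.003,0.262],
    [0.006,-0.003,0.262],
  ],
  turn=[
    [0,0,0],
    [0,0,0],
    [0,0,0],
    [0,0,0],
  ],
  jaw=[0.77,0.77,0.77,0.77],
)

```text
time_s: 29.25
eef_pos: [0.431, -0.2508, 0.0595]
eef_rot: [-0.0, 0.61, 0.793, 0.0]
wrist_force: [0.5, -0.0, 0.7]
opening: 0.769
grasp_force: 0.0
```

Emit:
arm_command(
  dp=[
    [0,0,0],
    [0,0,0],
    [0,0,0],
    [0,0,0],
  ],
  turn=[
    [0,0,0],
    [0,0,0],
    [0,0,0],
    [0,0,0],
  ],
  jaw=[0.5,0.5,0.5,0.5],
)

```text
time_s: 29.75
eef_pos: [0.4307, -0.2517, 0.0613]
eef_rot: [-0.0, 0.609, 0.793, -0.001]
wrist_force: [-6.3, 0.4, 5.6]
opening: 0.633
grasp_force: 62.1
```

Emit:
arm_command(
  dp=[
    [0.002,0.004,0],
    [0.002,0.004,0],
    [0.002,0.004,0],
    [0.002,0.004,0],
  ],
  turn=[
    [0,0,0.3],
    [0,0,0.6],
    [0,0,0.9],
    [0,0,0.9],
  ],
  jaw=[0.5,0.5,0.5,0.5],
)

```text
time_s: 30.25
eef_pos: [0.4308, -0.2516, 0.0613]
eef_rot: [-0.0, 0.778, 0.628, -0.002]
wrist_force: [-10.7, -2.2, 7.8]
opening: 0.63
grasp_force: 62.3
```

```bash
python3 - <<'E'
from h import *
o=get_obs();print(o['wrist_force'],o['torque']);plan((.4322,-.2512,.06),15)
Ct,im=snap('top','top5')
E
```

```text
[-10.70843066  -2.16653434   7.773022  ] [-0.41342242  1.9617326  -0.07578628]
dp [0.003, 0.005, 0.005] turn [-0.005, 0.003, -0.906]
yaw -12.17 tilt 0.18 pos [ 0.4308 -0.2516  0.0613] mm/call 2
```

Emit:
arm_command(
  dp=[
    [0,-0.004,0],
    [0,-0.004,0],
    [0,-0.004,0],
    [0,-0.004,0],
  ],
  turn=[
    [0,0,0.33],
    [0,0,0.66],
    [0,0,1],
    [0,0,1],
  ],
  jaw=[0.5,0.5,0.5,0.5],
)

```text
time_s: 30.8
eef_pos: [0.4307, -0.2516, 0.0613]
eef_rot: [0.001, 0.914, 0.405, -0.001]
wrist_force: [-7.1, -3.5, 3.9]
opening: 0.627
grasp_force: 62.6
```

Emit:
arm_command(
  dp=[
    [0,0,0],
    [0,0,0],
    [0,0,0],
    [0,0,0],
  ],
  turn=[
    [0,0,0.33],
    [0,0,0.66],
    [0,0,1],
    [0,0,1],
  ],
  jaw=[0.5,0.5,0.5,0.5],
)

```text
time_s: 31.3
eef_pos: [0.4308, -0.2516, 0.0613]
eef_rot: [0.001, 0.988, 0.155, -0.0]
wrist_force: [-7.2, -3.9, 4.3]
opening: 0.627
grasp_force: 62.7
```

Emit:
arm_command(
  dp=[
    [0,0,0],
    [0,0,0],
    [0,0,0],
    [0,0,0],
  ],
  turn=[
    [0,0,0.33],
    [0,0,0.66],
    [0,0,1],
    [0,0,1],
  ],
  jaw=[0.5,0.5,0.5,0.5],
)

```text
time_s: 31.8
eef_pos: [0.4308, -0.2516, 0.0613]
eef_rot: [0.001, 0.994, -0.106, 0.0]
wrist_force: [-5.8, -3.9, 3.0]
opening: 0.628
grasp_force: 62.7
```

Emit:
arm_command(
  dp=[
    [0,0,0],
    [0,0,0],
  ],
  turn=[
    [0,0,0.147],
    [0,0,0.147],
  ],
  jaw=[0.5,0.5],
)

```text
time_s: 32.05
eef_pos: [0.4308, -0.2516, 0.0613]
eef_rot: [0.001, 0.99, -0.144, 0.0]
wrist_force: [-6.5, -3.6, 2.2]
opening: 0.627
grasp_force: 62.7
```

Emit:
arm_command(
  dp=[
    [0,0,0],
    [0,0,0],
    [0,0,-0.15],
    [0,0,-0.4],
    [0,0,-0.55],
  ],
  turn=[
    [0,0,0],
    [0,0,0],
    [0,0,0],
    [0,0,0],
    [0,0,0],
  ],
  jaw=[0.76,0.76,0.76,0.76,0.76],
)

```text
time_s: 32.67
eef_pos: [0.4321, -0.2508, 0.2009]
eef_rot: [0.001, 0.99, -0.143, 0.002]
wrist_force: [-1.3, -0.6, 0.3]
opening: 0.759
grasp_force: 0.0
```

```bash
python3 - <<'E'
from h import *
o=get_obs();print(o['wrist_force'],o['torque']);plan((.4312,-.2514,.195),-105)
C,im=snap('wrist','w13')
print(proj(C,[[.4312,-.2514,.057],[.3874,-.2382,.06]]))
E
```

```text
[-1.31974263 -0.60857226  0.31829945] [-0.01646219 -0.00957754 -0.02944782]
dp [-0.003, 0.003, 0.024] turn [0.003, -0.008, -0.05]
yaw -106.49 tilt 0.27 pos [ 0.4321 -0.2508  0.2009] mm/call 6
[[319.45441002 188.96948673]
 [319.25862559 236.69754614]]
```

```bash
cat >> h.py <<'E'
A=np.array([.4310,-.2514])
def polar(C,im,a0,a1,rs,z,da=.5):
    an=np.arange(a0,a1,da);g=im.astype(np.float32)
    out=[]
    for r in rs:
        P=np.c_[A[0]+r*np.cos(np.radians(an)),A[1]+r*np.sin(np.radians(an)),np.full(len(an),z)]
        u=proj(C,P).astype(np.float32);out.append(cv2.remap(g,u[:,:1],u[:,1:],cv2.INTER_CUBIC)[:,0])
    return an,np.array(out)
E
python3 - <<'E'
from h import *
C,im=load('w13')
an,o=polar(C,im,140,192,[.036,.040,.043,.045,.048,.050],.058,1)
g=o.mean(2)
print('ang',an.astype(int).tolist())
for r,row in zip((36,40,43,45,48,50),g): print(r,row.astype(int).tolist())
b=(o[:,:,2]-o[:,:,0]);print('br48',b[4].astype(int).tolist());print('br50',b[5].astype(int).tolist())
an,o=polar(C,im,140,192,np.arange(.056,.026,-.0002),.058,.25)
cv2.imwrite('pics/v10.png',cv2.resize(o.astype(np.uint8),None,fx=3.5,fy=3.5))
E
```

```text
ang [140, 141, 142, 143, 144, 145, 146, 147, 148, 149, 150, 151, 152, 153, 154, 155, 156, 157, 158, 159, 160, 161, 162, 163, 164, 165, 166, 167, 168, 169, 170, 171, 172, 173, 174, 175, 176, 177, 178, 179, 180, 181, 182, 183, 184, 185, 186, 187, 188, 189, 190, 191]
36 [125, 125, 126, 127, 126, 126, 125, 125, 124, 124, 125, 124, 121, 115, 95, 69, 53, 59, 83, 101, 112, 115, 116, 115, 114, 114, 114, 115, 115, 115, 116, 113, 101, 84, 58, 40, 38, 44, 54, 63, 79, 95, 104, 111, 113, 114, 116, 118, 119, 117, 115, 113]
40 [128, 126, 125, 125, 123, 121, 121, 122, 123, 122, 120, 118, 118, 115, 107, 86, 61, 50, 64, 93, 110, 114, 117, 120, 119, 119, 119, 120, 120, 119, 115, 108, 92, 64, 50, 61, 80, 83, 74, 75, 91, 109, 118, 121, 122, 122, 121, 119, 117, 120, 120, 119]
43 [120, 119, 116, 115, 116, 118, 119, 118, 117, 117, 121, 118, 118, 120, 117, 107, 79, 59, 64, 89, 108, 118, 121, 122, 120, 117, 117, 118, 118, 122, 118, 102, 77, 56, 62, 88, 103, 95, 78, 77, 94, 113, 119, 121, 123, 124, 123, 121, 120, 122, 122, 120]
45 [116, 106, 96, 99, 107, 115, 118, 116, 115, 113, 116, 118, 119, 119, 115, 112, 1
[... 303 characters left out ...]
, 90, 92, 92, 107, 119, 124, 119, 105, 95, 104, 114, 122, 119, 107, 100, 109, 118, 122, 116, 107, 101, 112]
50 [96, 95, 92, 91, 93, 96, 97, 93, 92, 94, 97, 99, 98, 95, 95, 94, 97, 99, 96, 87, 75, 62, 61, 66, 69, 67, 69, 68, 67, 63, 64, 73, 86, 97, 105, 107, 106, 100, 98, 99, 104, 108, 103, 99, 96, 102, 108, 110, 107, 101, 103, 110]
br48 [7, 8, 6, 7, 10, 9, 9, 9, 8, 9, 10, 10, 10, 8, 7, 9, 10, 9, 11, 13, 16, 26, 42, 60, 77, 81, 83, 77, 61, 41, 25, 16, 11, 8, 9, 10, 11, 10, 8, 8, 9, 9, 9, 9, 9, 9, 12, 12, 10, 9, 9, 10]
br50 [4, 5, 5, 5, 3, 5, 5, 4, 4, 6, 7, 7, 6, 7, 6, 6, 7, 6, 5, 11, 26, 50, 70, 78, 80, 84, 83, 82, 78, 70, 49, 28, 14, 8, 8, 8, 7, 7, 7, 7, 9, 7, 8, 8, 9, 9, 8, 8, 7, 7, 10, 10]
```

The polar profile puts the prongs at 157.3° and 173.3° (middle 165.3°), the marker at 165.7°, and the blade at 178.6°. The coarse setting is done, so the fine knob needs about 103° clockwise.

Emit:
arm_command(
  dp=[
    [0,0,0],
    [0,0,0],
    [0,0,0],
    [0,0,0],
  ],
  turn=[
    [0,0,-1],
    [0,0,-1],
    [0,0,-1],
    [0,0,-1],
  ],
  jaw=[0.5,0.5,0.5,0.5],
)

```text
time_s: 33.22
eef_pos: [0.4312, -0.2501, 0.1974]
eef_rot: [0.0, 0.993, 0.117, 0.0]
wrist_force: [-0.8, -0.2, 0.1]
opening: 0.501
grasp_force: 0.0
```

Emit:
arm_command(
  dp=[
    [0,0,0.1],
    [0,0,0.2],
    [0,0,0.3],
    [0,0,0.3],
    [0,0,0.3],
  ],
  turn=[
    [0,0,-1],
    [0,0,-1],
    [0,0,-1],
    [0,0,-1],
    [0,0,-1],
  ],
  jaw=[0.5,0.5,0.5,0.5,0.5],
)

```text
time_s: 33.85
eef_pos: [0.4316, -0.2505, 0.1232]
eef_rot: [0.001, 0.93, 0.369, 0.0]
wrist_force: [0.0, 0.3, -0.1]
opening: 0.503
grasp_force: 0.0
```

```bash
python3 - <<'E'
from h import *
plan((.4308,-.2516,.086),-46)
E
```

```text
dp [-0.005, 0.001, 0.149] turn [0.003, -0.001, -0.025]
yaw -46.75 tilt 0.08 pos [ 0.4316 -0.2505  0.1232] mm/call 37
```

Emit:
arm_command(
  dp=[
    [-0.005,0,0.06],
    [-0.005,0,0.12],
    [-0.005,0,0.146],
    [-0.005,0,0.146],
  ],
  turn=[
    [0,0,0],
    [0,0,0],
    [0,0,0],
    [0,0,0],
  ],
  jaw=[0.5,0.5,0.5,0.5],
)

```text
time_s: 34.35
eef_pos: [0.4297, -0.2505, 0.0849]
eef_rot: [-0.001, 0.929, 0.37, -0.0]
wrist_force: [-0.1, -0.2, -1.3]
opening: 0.499
grasp_force: 0.0
```

Emit:
arm_command(
  dp=[
    [0,0,0],
    [0,0,0],
    [0,0,0],
    [0,0,0],
  ],
  turn=[
    [0,0,0],
    [0,0,0],
    [0,0,0],
    [0,0,0],
  ],
  jaw=[0.15,0.15,0.15,0.15],
)

```text
time_s: 34.85
eef_pos: [0.4307, -0.2515, 0.0864]
eef_rot: [0.001, 0.929, 0.37, 0.001]
wrist_force: [0.9, -0.7, 2.2]
opening: 0.279
grasp_force: 59.2
```

Emit:
arm_command(
  dp=[
    [0,0,0],
    [0,0,0],
    [0,0,0],
    [0,0,0],
  ],
  turn=[
    [0,0,0.33],
    [0,0,0.66],
    [0,0,1],
    [0,0,1],
  ],
  jaw=[0.15,0.15,0.15,0.15],
)

```text
time_s: 35.35
eef_pos: [0.4307, -0.2516, 0.0863]
eef_rot: [0.001, 0.993, 0.118, 0.001]
wrist_force: [2.2, -1.8, 3.4]
opening: 0.277
grasp_force: 59.3
```

```bash
python3 - <<'E'
from h import *
o=get_obs();print(o['wrist_force'],o['torque']);plan((.4308,-.2516,.086),-46)
E
```

```text
[ 2.1978417  -1.77436137  3.36895202] [-0.24636605 -0.32404956 -0.00810109]
dp [0.0, 0.0, 0.001] turn [0.002, -0.001, -0.507]
dp [0.0, 0.0, 0.001] turn [0.002, -0.001, -0.507]
yaw -76.42 tilt 0.12 pos [ 0.4307 -0.2516  0.0863] mm/call 0
```

Emit:
arm_command(
  dp=[
    [0,0,0],
    [0,0,0],
    [0,0,0],
    [0,0,0],
  ],
  turn=[
    [0,0,0.33],
    [0,0,0.66],
    [0,0,1],
    [0,0,1],
  ],
  jaw=[0.15,0.15,0.15,0.15],
)

```text
time_s: 35.85
eef_pos: [0.4307, -0.2516, 0.0863]
eef_rot: [0.0, 0.99, -0.141, 0.001]
wrist_force: [1.5, -2.7, 3.4]
opening: 0.277
grasp_force: 59.4
```

Emit:
arm_command(
  dp=[
    [0,0,0],
    [0,0,0],
    [0,0,0],
    [0,0,0],
  ],
  turn=[
    [0,0,0.33],
    [0,0,0.66],
    [0,0,1],
    [0,0,1],
  ],
  jaw=[0.15,0.15,0.15,0.15],
)

```text
time_s: 36.35
eef_pos: [0.4307, -0.2517, 0.0863]
eef_rot: [0.0, 0.92, -0.392, 0.001]
wrist_force: [2.7, -3.4, 3.9]
opening: 0.275
grasp_force: 59.5
```

Emit:
arm_command(
  dp=[
    [0,0,0],
    [0,0,0],
    [0,0,0],
    [0,0,0],
  ],
  turn=[
    [0,0,0.33],
    [0,0,0.43],
    [0,0,0.43],
    [0,0,0.43],
  ],
  jaw=[0.15,0.15,0.15,0.15],
)

```text
time_s: 36.85
eef_pos: [0.4307, -0.2516, 0.0863]
eef_rot: [0.0, 0.87, -0.493, 0.001]
wrist_force: [1.6, -3.9, 6.4]
opening: 0.275
grasp_force: 59.6
```

Emit:
arm_command(
  dp=[
    [0,0,0],
    [0,0,0],
    [0,0,-0.1],
    [0,0,-0.3],
    [0,0,-0.4],
  ],
  turn=[
    [0,0,0],
    [0,0,0],
    [0,0,0],
    [0,0,0],
    [0,0,0],
  ],
  jaw=[0.5,0.5,0.6,0.76,0.76],
)

```text
time_s: 37.48
eef_pos: [0.4303, -0.2509, 0.1875]
eef_rot: [-0.0, 0.869, -0.495, 0.0]
wrist_force: [0.2, -0.5, -0.5]
opening: 0.76
grasp_force: 0.0
```

Emit:
arm_command(
  dp=[
    [0,0,0],
    [0,0,0],
  ],
  turn=[
    [0,0,0],
    [0,0,0],
  ],
  jaw=[0.76,0.76],
)

```text
time_s: 37.72
eef_pos: [0.4293, -0.2501, 0.1842]
eef_rot: [-0.001, 0.869, -0.495, -0.001]
wrist_force: [-1.0, 0.5, -0.0]
opening: 0.761
grasp_force: 0.0
```

```bash
cat > prof.py <<'E'
from h import *
import sys
C,im=snap('wrist',sys.argv[1]);plan((.4308,-.2516,.19),-106)
an,o=polar(C,im,148,184,[.040,.042,.0435,.0445,.0455,.047,.048,.049],.058,1);g=o.mean(2)
print('ang',an.astype(int).tolist())
for r,row in zip((40,42,43.5,44.5,45.5,47),g): print(r,row.astype(int).tolist())
b=o[:,:,2]-o[:,:,0]
for k in(5,6,7): w=np.clip(b[k]-20,0,None);print('brass',(w*an).sum()/w.sum())
E
python3 prof.py w14
```

```text
dp [0.004, -0.001, -0.012] turn [-0.001, 0.003, -0.723]
dp [0.005, 0.001, -0.012] turn [-0.001, 0.003, -0.723]
yaw -149.38 tilt 0.18 pos [ 0.4291 -0.25    0.184 ] mm/call 3
ang [148, 149, 150, 151, 152, 153, 154, 155, 156, 157, 158, 159, 160, 161, 162, 163, 164, 165, 166, 167, 168, 169, 170, 171, 172, 173, 174, 175, 176, 177, 178, 179, 180, 181, 182, 183]
40 [115, 113, 113, 114, 113, 113, 112, 101, 81, 53, 43, 62, 91, 107, 115, 111, 97, 79, 73, 88, 105, 114, 116, 114, 101, 80, 52, 37, 55, 80, 104, 114, 114, 114, 116, 116]
42 [113, 112, 114, 112, 112, 114, 111, 109, 91, 66, 47, 58, 87, 108, 113, 113, 99, 78, 74, 91, 107, 115, 115, 112, 96, 64, 42, 43, 72, 98, 113, 117, 118, 119, 116, 118]
43.5 [114, 113, 113, 114, 114, 115, 114, 111, 100, 78, 66, 77, 98, 113, 116, 112, 99, 77, 69, 84, 103, 111, 115, 110, 90, 60, 50, 66, 95, 110, 118, 118, 118, 118, 117, 118]
44.5 [111, 109, 111, 112, 116, 116, 114, 109, 100, 94, 94, 101, 112, 115, 115, 111, 97, 74, 61, 70, 88, 101, 111, 109, 95, 73, 73, 88, 108, 115, 117, 117, 116, 118, 118, 118]
45.5 [110, 101, 98, 106, 113, 113, 111, 100, 96, 105, 111, 115, 114, 110, 105, 101, 92, 69, 56, 60, 70, 87, 104, 109, 100, 84, 88, 105, 115, 118, 117, 115, 114, 115, 117, 119]
47 [106, 94, 94, 108, 116, 115, 110, 97, 93, 106, 114, 115, 106, 92, 84, 83, 76, 70, 66, 65, 65, 72, 86, 98, 97, 85, 90, 110, 118, 117, 109, 98, 102, 112, 118, 118]
brass 166.629827517057
brass 166.38889638340754
brass 166.31134220845746
```

Emit:
arm_command(
  dp=[
    [0.004,0,0],
    [0.004,0,0],
    [0.004,0,0],
  ],
  turn=[
    [0,0,-0.72],
    [0,0,-0.72],
    [0,0,-0.72],
  ],
  jaw=[0.76,0.76,0.76],
)

```text
time_s: 38.15
eef_pos: [0.4299, -0.2511, 0.1842]
eef_rot: [-0.001, 0.946, -0.325, -0.001]
wrist_force: [-0.2, 0.3, -0.1]
opening: 0.761
grasp_force: 0.0
```

Emit:
arm_command(
  dp=[
    [0.004,0,0.05],
    [0.004,0,0.05],
    [0.004,0,0.05],
    [0.004,0,0.05],
    [0.004,0,0.05],
  ],
  turn=[
    [0,0,-0.72],
    [0,0,-0.72],
    [0,0,-0.72],
    [0,0,-0.72],
    [0,0,-0.72],
  ],
  jaw=[0.76,0.76,0.76,0.76,0.76],
)

```text
time_s: 38.78
eef_pos: [0.4314, -0.2525, 0.1733]
eef_rot: [-0.0, 0.99, -0.142, 0.0]
wrist_force: [-0.3, 0.7, 0.3]
opening: 0.76
grasp_force: 0.0
```

```bash
python3 prof.py w15; python3 - <<'E'
from h import *
C,im=load('w15');u=proj(C,[[*A,.058]])[0].astype(int)
cv2.imwrite('pics/v11.png',cv2.resize(im[u[1]-75:u[1]+115,u[0]-130:u[0]+130],None,fx=3,fy=3,interpolation=2))
E
```

```text
dp [-0.003, -0.003, -0.067] turn [-0.0, -0.001, -0.011]
yaw -106.33 tilt 0.03 pos [ 0.4314 -0.2525  0.1733] mm/call 17
ang [148, 149, 150, 151, 152, 153, 154, 155, 156, 157, 158, 159, 160, 161, 162, 163, 164, 165, 166, 167, 168, 169, 170, 171, 172, 173, 174, 175, 176, 177, 178, 179, 180, 181, 182, 183]
40 [121, 119, 118, 117, 118, 116, 110, 90, 60, 49, 69, 101, 115, 120, 120, 117, 103, 79, 70, 88, 113, 120, 121, 115, 94, 63, 46, 59, 89, 113, 122, 122, 122, 121, 121, 121]
42 [119, 118, 119, 120, 118, 122, 116, 100, 73, 50, 62, 95, 116, 123, 124, 118, 105, 80, 72, 91, 115, 123, 119, 109, 83, 53, 50, 79, 107, 120, 125, 124, 122, 123, 123, 123]
43.5 [117, 118, 118, 120, 121, 121, 118, 108, 93, 78, 80, 100, 116, 121, 121, 117, 102, 76, 69, 86, 109, 122, 119, 103, 78, 57, 67, 93, 115, 122, 123, 122, 121, 123, 125, 123]
44.5 [109, 112, 118, 122, 121, 117, 114, 110, 107, 103, 103, 108, 109, 112, 115, 108, 88, 66, 57, 73, 97, 115, 118, 105, 84, 74, 89, 105, 119, 122, 117, 117, 121, 123, 124, 123]
45.5 [99, 102, 115, 123, 121, 113, 102, 102, 111, 118, 119, 111, 99, 96, 100, 93, 73, 58, 52, 64, 84, 104, 115, 109, 94, 91, 107, 119, 120, 117, 106, 108, 119, 123, 121, 120]
47 [100, 103, 117, 121, 121, 112, 96, 100, 112, 118, 118, 107, 86, 71, 72, 70, 65, 66, 66, 65, 69, 77, 94, 99, 93, 100, 118, 126, 123, 113, 99, 101, 114, 124, 124, 117]
brass 165.5846953740306
brass 165.6438136116489
brass 165.61805745340632
```

View pics/v11.png

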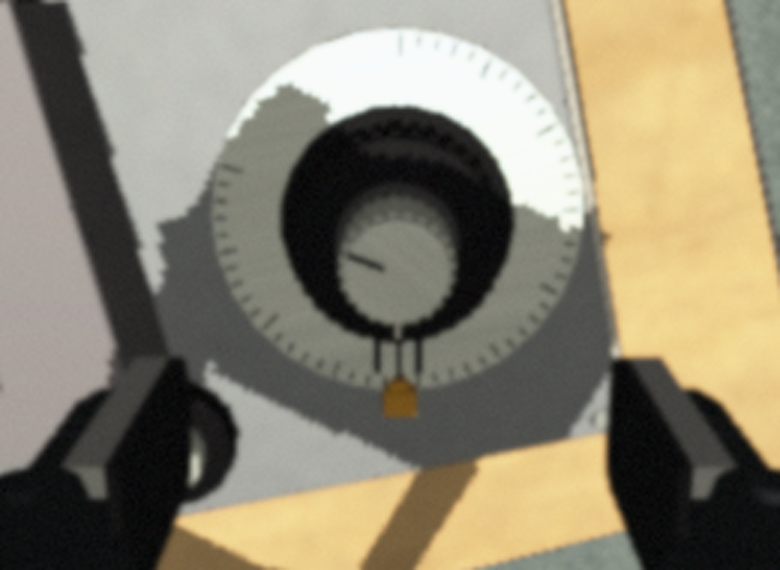

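The last picture shows the blade in line with the marker's tip at crop (400,375), centred between the prongs at (378,355) and (420,355). Next is the start button.

```bash
python3 - <<'E'
from h import *
print(W(-.047,-.035,.1));plan(W(-.047,-.035,.1),YAW-90)
E
```

```text
(np.float64(0.385794850623202), np.float64(-0.1693253558472957), 0.1)
dp [-0.269, -0.268, 0.293] turn [-0.0, -0.001, -0.418]
yaw -106.33 tilt 0.03 pos [ 0.4314 -0.2525  0.1733] mm/call 120
```

Emit:
arm_command(
  dp=[
    [-0.13,-0.13,0],
    [-0.269,-0.268,0],
    [-0.269,-0.268,0.1],
    [-0.269,-0.268,0.2],
    [-0.269,-0.268,0.293],
  ],
  turn=[
    [0,0,-0.2],
    [0,0,-0.418],
    [0,0,-0.418],
    [0,0,-0.418],
    [0,0,-0.418],
  ],
  jaw=[0,0,0,0,0],
)

```text
time_s: 39.45
eef_pos: [0.3857, -0.1693, 0.0997]
eef_rot: [0.0, 0.999, -0.033, 0.001]
wrist_force: [1.2, 0.5, 0.6]
opening: -0.003
grasp_force: 0.0
```

Emit:
arm_command(
  dp=[
    [0,0,0],
    [0,0,0],
    [0,0,0.02],
    [0,0,0.05],
    [0,0,0.08],
  ],
  turn=[
    [0,0,0],
    [0,0,0],
    [0,0,0],
    [0,0,0],
    [0,0,0],
  ],
  jaw=[0,0,0,0,0],
)

```text
time_s: 40.08
eef_pos: [0.3856, -0.1694, 0.0797]
eef_rot: [0.0, 0.999, -0.032, 0.0]
wrist_force: [0.4, 0.7, 0.2]
opening: 0.002
grasp_force: 0.0
```

```bash
python3 - <<'E'
from h import *
plan(W(-.047,-.035,.07),YAW-90);print(get_obs()['opening'],get_obs()['wrist_force'])
E
```

```text
dp [0.001, -0.0, 0.039] turn [0.0, -0.001, 0.004]
yaw -93.67 tilt 0.04 pos [ 0.3856 -0.1694  0.0797] mm/call 10
0.00215483508863478 [0.36113121 0.68980626 0.22525107]
```

Lower in small steps, watching the force.

Emit:
arm_command(
  dp=[
    [0,0,0.012],
    [0,0,0.024],
    [0,0,0.032],
  ],
  turn=[
    [0,0,0],
    [0,0,0],
    [0,0,0],
  ],
  jaw=[0,0,0],
)

```text
time_s: 40.45
eef_pos: [0.3856, -0.1693, 0.0719]
eef_rot: [-0.0, 0.999, -0.032, 0.0]
wrist_force: [-0.2, 0.7, 0.4]
opening: 0.001
grasp_force: 0.0
```

Emit:
arm_command(
  dp=[
    [0,0,0.008],
    [0,0,0.008],
  ],
  turn=[
    [0,0,0],
    [0,0,0],
  ],
  jaw=[0,0],
)

```text
time_s: 40.7
eef_pos: [0.3856, -0.1694, 0.0701]
eef_rot: [-0.0, 0.999, -0.032, 0.0]
wrist_force: [0.1, 1.1, 1.9]
opening: 0.0
grasp_force: 1.0
```

Emit:
arm_command(
  dp=[
    [0,0,0.008],
    [0,0,0.008],
  ],
  turn=[
    [0,0,0],
    [0,0,0],
  ],
  jaw=[0,0],
)

```text
time_s: 40.95
eef_pos: [0.3858, -0.1694, 0.0681]
eef_rot: [0.0, 0.999, -0.032, 0.0]
wrist_force: [-0.9, 1.4, 3.4]
opening: 0.004
grasp_force: 1.7
```

Emit:
arm_command(
  dp=[
    [0,0,0.008],
    [0,0,0.014],
    [0,0,0.014],
  ],
  turn=[
    [0,0,0],
    [0,0,0],
    [0,0,0],
  ],
  jaw=[0,0,0],
)

```text
time_s: 41.32
eef_pos: [0.3858, -0.1695, 0.0657]
eef_rot: [-0.0, 0.999, -0.032, 0.0]
wrist_force: [-5.9, 3.8, 20.6]
opening: -0.001
grasp_force: 10.0
```

Bottomed out at 20 N. I'll release, retreat and run a last check.

Emit:
arm_command(
  dp=[
    [0,0,-0.1],
    [0,0,-0.3],
    [0,0,-0.5],
    [0,0,-0.6],
    [0,0,-0.6],
  ],
  turn=[
    [0,0,0],
    [0,0,0],
    [0,0,0],
    [0,0,0],
    [0,0,0],
  ],
  jaw=[0,0,0,0,0],
)

```text
time_s: 41.95
eef_pos: [0.3867, -0.1703, 0.2163]
eef_rot: [0.001, 0.999, -0.032, 0.002]
wrist_force: [0.4, 0.2, 0.0]
opening: -0.0
grasp_force: 0.0
```

Emit:
arm_command(
  dp=[
    [-0.3,-0.25,0],
    [-0.3,-0.25,0],
    [-0.3,-0.25,0],
    [-0.3,-0.25,0],
    [-0.3,-0.25,0],
  ],
  turn=[
    [0,0,0],
    [0,0,0],
    [0,0,0],
    [0,0,0],
    [0,0,0],
  ],
  jaw=[0,0,0,0,0],
)

```text
time_s: 42.58
eef_pos: [0.3151, -0.1027, 0.2142]
eef_rot: [-0.0, 0.999, -0.032, 0.0]
wrist_force: [-0.1, -0.5, -0.0]
opening: -0.002
grasp_force: 0.0
```

```bash
python3 - <<'E'
from h import *
Ct,t=snap('top','topF');_,t3=load('top3');_,t0=load('top0')
# master and tools unchanged: local differences
for n,w in(('master',(.429,.219,.03)),('driver',(.605,.29,.01)),('key',(.54,.43,.005)),('oldA',(.463,.36,.02))):
    u=proj(Ct,[w])[0].astype(int);sl=np.s_[u[1]-12:u[1]+12,u[0]-30:u[0]+30]
    print(n,u,cv2.absdiff(t[sl],t0[sl]).mean().round(1),cv2.absdiff(t[sl],t3[sl]).mean().round(1))
# hood: predicted shut top outline brightness edge
q=proj(Ct,[W(-.029,.131,.092),W(-.029,-.041,.092),W(.085,-.041,.092),W(.085,.131,.092)]);print(q.round(0).tolist())
u=proj(Ct,[W(x,.1,.09) for x in np.arange(-.07,.1,.006)]).round().astype(int);print(t[u[:,1],u[:,0]].mean(1).astype(int).tolist())
an,o=polar(Ct,t,150,182,[.043,.048],.058,2);print(o.mean(2).astype(int).tolist())
E
```

```text
master [254 216] 4.6 37.7
driver [233 153] 3.1 2.8
key [181 175] 3.2 8.6
oldA [204 203] 7.9 27.5
[[339.0, 223.0], [405.0, 229.0], [409.0, 185.0], [343.0, 179.0]]
[108, 110, 110, 110, 111, 112, 89, 106, 109, 109, 107, 109, 104, 96, 98, 106, 111, 102, 96, 101, 104, 111, 109, 110, 109, 106, 108, 115, 114]
[[139, 129, 123, 122, 127, 130, 128, 123, 119, 115, 115, 122, 132, 143, 152, 155], [143, 138, 134, 132, 130, 128, 125, 122, 119, 120, 126, 135, 144, 151, 153, 153]]
```

```bash
python3 - <<'E'
from h import *
Ct,t=load('topF');_,t0=load('top0')
d=cv2.GaussianBlur(cv2.absdiff(t,t0).max(2),(3,3),0)
n,l,s,c=cv2.connectedComponentsWithStats((d[120:262,60:470]>28).astype(np.uint8))
for i in range(1,n):
    if s[i,4]>12: print(s[i]+[60,120,0,0,0],onz(Ct,c[i]+[60,120],.02)[:2].round(3))
E
```

```text
[ 341  157   75   35 1953] [ 0.559 -0.113]
[ 343  191  106   71 3171] [ 0.403 -0.134]
[197 196  15  14 153] [0.464 0.361]
[286 207  11  14 128] [0.441 0.124]
[367 213   9   3  21] [ 0.446 -0.094]
[251 214  10  10  78] [0.425 0.218]
[338 223  13   3  22] [ 0.416 -0.022]
[353 225   7   3  13] [ 0.413 -0.055]
[394 232  12   9  77] [ 0.388 -0.174]
[425 233   5   4  13] [ 0.396 -0.249]
```

```bash
python3 -c "
from bench import *
print(hand_in())"
```

```text
the job is handed in; nothing more can be done
None
```

I did every step and handed the job in at about 43 s; the hand-in returned no verdict. Both mounts on the bench are home in pockets 1 and 2 under the shut hood, the master is on the worktop, the blade is in line with the marker's tip (0.1° apart on the dial), the start button was pressed to its stop and let go, and the screwdriver and hexagon key are where they were.

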